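Leak-test a batch of filter housings

ROBOT

A 6-joint arm with a two-finger parallel gripper is mounted at the origin on a cart in front of the work surface, level with it; the furniture and walls round the work are solid. World frame = base frame: x ahead of the robot, y to its left, z up, the work surface at z = 0. Lengths are in m, angles in rad, forces in N, time in s.
With the tool pointing down it reaches from about 0.35 to 0.85 m from the base axis. Payload 8.1 kg.
Tool frame: the origin (TCP) lies at the very end of the fingers, on their centre line; the grasp point (between the pads) lies 19 mm behind it (robot.pinch_z is the distance from the TCP to the grasp point, in m); x points along the fingers, z is the direction in which the jaws open and shut, and the axes are right-handed (so a half turn about x gives the same grasp; the last joint's range is limited). The gripper opens to 93 mm and grips with 3 to 60 N. Pads are 15 mm wide; open, the fingers measure 128 mm over their backs; the gripper's body (75 mm by 188 mm) begins 65 mm behind the grasp point.
Start: joints at [-1.426, 0.13, 1.488, -0, 1.523, -0.085], TCP at [0.137, -0.584, 0.219] pointing down, gripper open.
Joint ranges: [-2.96, 2.96], [-0.89, 2.26], [0.02, 2.5], [-1.34, 4.48], [0, 2.73], [-2.66, 2.66]. Speed limits (rad/s): [2.39, 2.39, 2.79, 3.14, 3.14, 3.14].

INTERFACE

Orientations are given as a rotation vector (axis times angle).
In Python, from plant import robot, optics, ticket gives the robot as it stands.
- The arm moves only by the tool jog_arm, never from a script. Its argument "targets" is a list of rows, each a list of 7 numbers: the shift along the tool's x, y, z in cm, then the turn, a rotation vector about the tool's x, y, z in degrees, then the closure, from 0 (fully open) to 1 (shut). In form: [[dx, dy, dz, ax, ay, az, grip], ...]. A call has 1 to 5 rows; each row is the pose to reach, as a shift and turn from the pose measured when the call began, along the tool's axes at that moment; what a row does not reach only later rows make up. A row lasts 1/8 s, in which the tool goes at most 62.5 mm and 10.7 degrees, less where a joint would pass 70% of its speed; a pose out of reach is approached as far as the arm can. A call with a gripper value outside its range is refused whole. The fingers move at their own pace and stop on an object; "squeeze" is the grip in N (left out, the last holds). Time passes only in rows, so rows that repeat a pose let the fingers close. It gives the time, the measured TCP pose, the force and the opening at its end, in the units of the state.
- robot.read_state(): the state, without advancing time (a new reading comes with each control period).
- optics.read_camera(name): name is "scene" or "top" or "wrist"; returns a dict with "frame" (400x640x3 uint8, red, green, blue), "vertical_fov" (degrees; the focal length in pixels is half the picture's height over the tangent of half this angle, whatever the lens; pixels are square), "cx", "cy" (the principal point, pixels), "R" (3x3) and "t" (3): a world point X has camera coordinates R X + t. Camera axes: x right, y down, z forward; pixel columns grow to the right and rows downward; lengths in m; the calibration is good to about 2 mm. A picture is of the moment at which its call begins. There is no depth.
- ticket.close_job(): hands the job in, once; it reports no verdict.
The state is a dict: "t": time; "q": joint angles; "dq": joint speeds; "joint_torque": joint torques, N m; "tool_pos": TCP position; "orientation": TCP orientation; "force": force on the tool from outside, world axes, zero at the start; "wrist_torque": the same for the moment, N m; "opening": finger opening in m.
Only numpy, scipy, OpenCV 4.12 (cv2) and the standard library are available. Lean on these libraries where they do the work, as an engineer would, in place of code of your own. Each camera call takes 0.05 s, during which the arm holds its last target.

TASK

Leak-test the filter housings that lie on the left of the bench: with the test lever off, lay each one in a free groove of the test rig and push the clamp by its handle until every housing is felt to stop hard against the port head. Then turn the lever to its test detent for about three seconds and back to its off detent, draw the clamp back by a good two centimetres or more, and lay all the housings flat on the floor of the empty blue tray on the right. Never turn the lever on unless the clamp is home, and do not disturb the other things on the bench.

Things in the scene. Friction and masses are not known exactly. Their poses are not given: they have to be found in the camera images.
- housing_a: filter housing, 0.16 kg, 140 mm long: aluminium barrel 36 mm thick and 96 mm long between two steel hexagon ends, each 22 mm long, 44 mm across flats. Origin: middle of its axis; x: its length, z: square to a flat; the same either way round and on any flat; does not roll. 2 or 3 of the three alike are present (None if absent), lying on a flat left of the rig, about crosswise to the robot
- housing_b: filter housing like housing_a (None if absent)
- housing_c: filter housing like housing_a (None if absent)
- rig: fixed bed of the test rig, plate 290 x 245 x 12 mm. Origin on the bench, x away from the robot to the port head, y left, z up. Two grey cross-members (at x = -83 to -41 mm and +28 to +66 mm, only the plate between them) carry three grooves along x. Groove: flat floor 20 mm above the bench, 60 degree flanks 11 mm high, 1.2 mm play a side for a hexagon end lying on a flat
- groove_left (a point): a point on the axis a housing takes in the left groove, 42 mm above the bench, at x = 0 and y = +68 mm of the rig; axes as the rig's
- groove_mid (a point): the same for the middle groove, at y = 0 of the rig
- groove_right (a point): the same for the right groove, at y = -68 mm of the rig
- port_head: block 45 x 206 mm, 56 mm high, bolted on the far end of the bed, at a place along x that differs by 10 mm from start to start. Origin: centre of its underside, 12 mm above the bench; axes as the rig's. Front face at x = -22.5 mm: a housing pushed home touches it, its origin at x = -92.5 mm. On top, 62 mm left of the middle, a gauge 62 mm wide reaches 151 mm above the bench
- nozzle_left (a joint): travel (m) of the rubber spring nozzle, 20 mm thick, in the head's face opposite the left groove: 0 = stands out 4 mm from the face, 0.004 = pressed flush by a housing that is home, with under 1 N; without a housing it stays shut
- nozzle_mid (a joint): the same opposite the middle groove
- nozzle_right (a joint): the same opposite the right groove
- clamp (a joint): travel (m) of the clamp, a bar across the bed, 240 mm wide, top 58 mm above the bench, that slides along the rig's x and presses all housings at once: 0 = fully back (towards the robot), 0.075 = foremost. It drags with about 6 N, each housing adds 1 to 3 N; it stays where it is left. Home is a hard stop, 40 to 55 mm from fully back: push to about 20 N
- clamp_face (a point): middle of the clamp's rubber pads, on their side towards the head, 42 mm above the bench; with the housings home it is at x = -162.5 mm in the head's frame
- clamp_handle (a point): middle of the clamp's handle, a round black bar 14 mm thick and 92 mm long along the rig's y, 90 mm above the bench, on posts at 40 mm either side of its middle, 25 mm free below it: pinch it from above with one finger in front of the bar and one behind
- test_lever (a joint): angle (rad) of the test valve's lever: 0 = off, pointing to the right (rig -y); 1.571 = test, pointing towards the robot (rig -x); clockwise from above goes on. A spring detent and a stop hold it at either end: it takes about 4 N at lever_grip to leave one, and past the middle it snaps into the other
- lever_grip (a point): where to take or push the lever, 68 mm from its pivot, 100 mm above the bench, middle of its height; the point's y axis lies along the lever. The lever is a level black bar 14 mm wide, 18 mm high, reaching 97 mm from the pivot, 23 mm above the head's top
- lever_pivot (a point): point on the lever's upright turning axis, 30 mm right of the middle of the head, 100 mm above the bench
- tray: empty open blue plastic tray, loose, 0.9 kg, 240 x 186 mm over its rim, 36 mm high, right of the rig. Origin: centre of its underside; x: its length. Inside 224 x 170 mm, floor 4 mm up. Three housings fit lying parallel to its y, 66 mm apart along its x
- cotton_roll: roll of cotton tape on end, 63 mm wide, 35 mm high, between robot and rig; bystander: leave it alone
- timer: dial timer, 48 x 64 x 50 mm, behind the rig; bystander: leave it alone
- tweezers: steel tweezers, 124 mm long, lying between robot and tray; bystander: leave it alone

How it is judged:
By the outcome, as a careful person would: the job done as asked, in the order asked, and still so for the second after the job is handed in, with the robot touching nothing.
Of housing_a, housing_b, housing_c only 2 to 3 are there at a start; the rules pass over those that are not, and their reading is None.
At some moment in a run one of housing_a, housing_b, housing_c may be knocked a few centimetres aside while the robot is not near it.
Once in a run the grip may slacken for a moment while it holds something.
It also fails if it takes over 210 s, if anything falls off the work surface, if the arm or the gripper's body presses on something with over 40 N, if the wrist force passes 120 N, or if a joint passes its speed limit or range.

## Working session

There is one attempt and no reset: what is moved stays moved. The work goes in short steps, Python scripts to look and compute and a tool call to move; the robot and the scene stay as the last step left them, time stands still between calls to the robot, and variables do not carry over. Pictures are saved under pics/ and viewed, and the job is handed in when it is done.

Besides the shell and the picture viewer there is one more tool, called after ">>>" by a JSON object that holds its "method" and its "body". jog_arm: Moves the arm, as the interface text tells. Its arguments: {"type":"object","properties":{"targets":{"type":"array"},"squeeze":{"type":"number"}},"required":["targets"]}

```bash
ls; mkdir -p pics
python3 - <<'E'
from plant import robot, optics, ticket
import cv2
s=robot.read_state(); print(s)
for n in ("scene","top","wrist"):
    c=optics.read_camera(n); cv2.imwrite(f"pics/{n}0.png",c["frame"][:,:,::-1]); print(n,c["vertical_fov"],c["cx"],c["cy"],c["R"],c["t"], [k for k in c])
print(dir(robot),robot.pinch_z)
E
```

```text
pics
{'t': 0.0, 'q': array([-1.42643104e+00,  1.31165276e-01,  1.48925926e+00, -1.19620658e-05,
        1.52300144e+00, -8.53735264e-02]), 'dq': array([-0.00079368, -0.0012656 , -0.00110056, -0.00134943, -0.000321  ,
        0.00105414]), 'joint_torque': array([ 4.49312269e-03, -5.59839857e+01, -4.91760099e+01,  7.70192407e-02,
        3.50108917e-02, -1.46101838e-04]), 'tool_pos': array([ 0.13658521, -0.5836671 ,  0.21759599]), 'orientation': array([ 1.03955606,  1.31053178, -1.03746889]), 'force': array([ 0.68327616, -0.87957024,  0.19585905]), 'wrist_torque': array([ 0.00189401, -0.01524358, -0.02609705]), 'opening': 0.09323905017548682}
scene 46.32969141797389 312.3184426056402 201.7200419186098 [[ 0.55842652 -0.82953791  0.00516584]
 [-0.4429178  -0.30341622 -0.84366013]
 [ 0.70141546  0.46883415 -0.53685277]] [-0.27115171  0.30704094  1.05366775] ['frame', 'vertical_fov', 'cx', 'cy', 'R', 't']
top 47.40208124456695 318.31040178010187 190.75102966851824 [[-1.60521787e-03 -9.99956164e-01  9.22459643e-03]
 [-9.97176073e-01  9.08016064e-04 -7.50936471e-02]
 [ 7.50819792e-02 -9.31908850e-03 -9.97133818e-01]] [0.03768683 0.54996738 1.43707245] ['frame', 'vertical_fov', 'cx', 'cy', 'R', 't']
wrist 60.915668069584925 319.2019885192962 206.21873403946103 [[ 2.28010981e-01 -9.73658557e-01 -8.46548062e-05]
 [-9.33298245e-01 -2.18584191e-01  2.84912858e-01]
 [-2.77426347e-01 -6.48842521e-02 -9.58553418e-01]] [-0.60063272 -0.03487105  0.39112094] ['frame', 'vertical_fov', 'cx', 'cy', 'R', 't']
['IKError', '__class__', '__delattr__', '__dict__', '__dir__', '__doc__', '__eq__', '__format__', '__ge__', '__getattribute__', '__getstate__', '__gt__', '__hash__', '__init__', '__init_subclass__', '__le__', '__lt__', '__module__', '__ne__', '__new__', '__reduce__', '__reduce_ex__', '__repr__', '__setattr__', '__sizeof__', '__str__', '__subclasshook__', '__weakref__', 'pinch_z', 'read_state'] 0.0188
```

View pics/scene0.png

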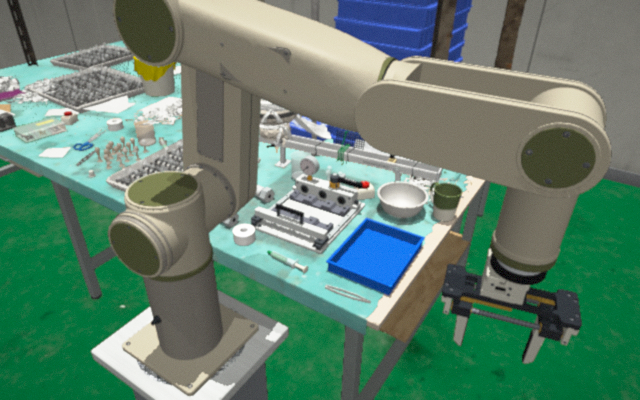

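View pics/top0.png

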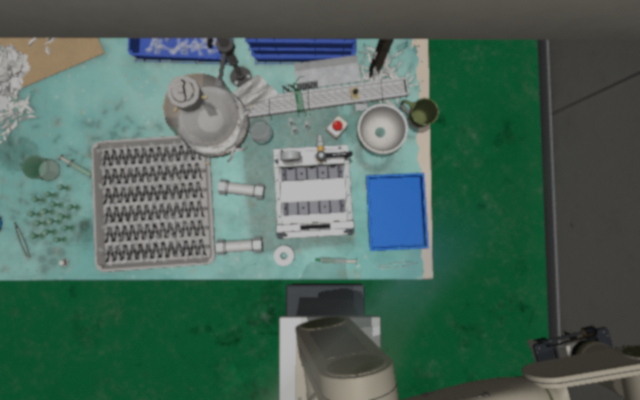

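Run:
```python
import cv2
i=cv2.imread("pics/top0.png")
cv2.imwrite("pics/top0a.png",cv2.resize(i[60:310,100:360],None,fx=3,fy=2.4,interpolation=cv2.INTER_CUBIC) if 0 else cv2.resize(i[90:280,120:330],None,fx=3.1,fy=3.1,interpolation=cv2.INTER_CUBIC))
cv2.imwrite("pics/top0b.png",cv2.resize(i[90:280,300:510],None,fx=3.1,fy=3.1,interpolation=cv2.INTER_CUBIC))
```

```text
(no output)
```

View pics/top0a.png

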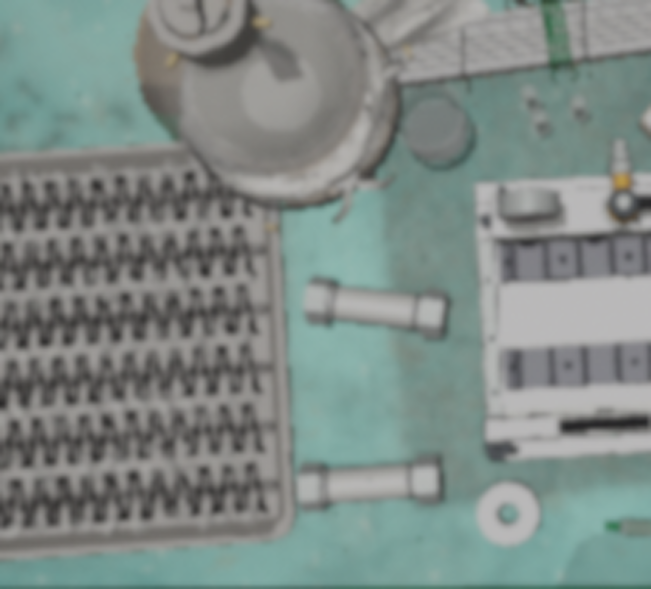

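View pics/top0b.png

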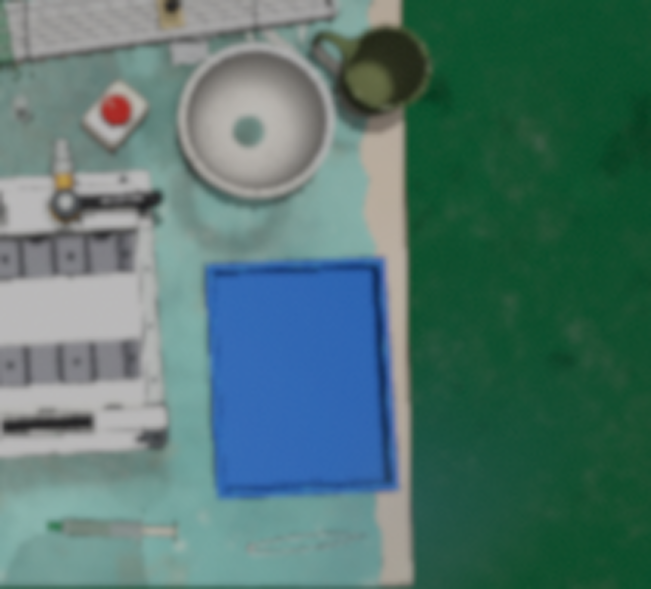

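```bash
cat > h.py <<'E'
from plant import robot, optics, ticket
import numpy as np, cv2
from scipy.spatial.transform import Rotation as Ro
def K(c):
    f=200/np.tan(np.radians(c["vertical_fov"])/2); return f
def p2w(c,u,v,z):
    f=K(c); d=np.array([(u-c["cx"])/f,(v-c["cy"])/f,1]); R=np.array(c["R"]);t=np.array(c["t"])
    o=-R.T@t; w=R.T@d; return o+w*(z-o[2])/w[2]
def w2p(c,X):
    p=np.array(c["R"])@np.array(X)+np.array(c["t"]); f=K(c); return np.array([f*p[0]/p[2]+c["cx"],f*p[1]/p[2]+c["cy"]])
def tgt(phi):
    c,s=np.cos(phi),np.sin(phi)
    return Ro.from_matrix(np.array([[0,-s,c],[0,c,s],[-1,0,0]]))
def go(pos,phideg):
    """pos = TCP target; print tool shift cm and turn deg"""
    s=robot.read_state(); R0=Ro.from_rotvec(s["orientation"])
    d=R0.inv().apply(np.array(pos)-s["tool_pos"])*100
    best=None
    for k in (0,180):
        r=(R0.inv()*tgt(np.radians(phideg+k))).as_rotvec(degrees=True)
        if best is None or np.linalg.norm(r)<np.linalg.norm(best): best=r
    print("shift",np.round(d,2),"turn",np.round(best,1),"q6",round(float(s["q"][5]),2),"t",round(float(s["t"]),2))
def st():
    s=robot.read_state(); R=Ro.from_rotvec(s["orientation"]).as_matrix()
    print("t %.2f"%s["t"],"tcp",np.round(s["tool_pos"],4),"phi %.1f"%np.degrees(np.arctan2(R[1,2],R[0,2])),"down",np.round(R[:,0],3),"F",np.round(s["force"],1),"open %.4f"%s["opening"],"q",np.round(s["q"],2))
def pic(name,out,box=None,s=1):
    c=optics.read_camera(name); i=c["frame"][:,:,::-1]
    if box: i=i[box[1]:box[3],box[0]:box[2]]
    if s!=1: i=cv2.resize(i,None,fx=s,fy=s,interpolation=cv2.INTER_CUBIC)
    cv2.imwrite("pics/"+out,i); return c
E
python3 - <<'E'
from h import *
st()
c=optics.read_camera("top")
def a(x,y,z,ox=120): return np.round(p2w(c,ox+x/3.1,90+y/3.1,z),4)
print("H1",a(320,301,.03),a(431,314,.03))
print("H2",a(312,485,.03),a(427,479,.03))
print("roll",a(508,513,.03))
print("tray",[a(x,y,.036,300) for x,y in((206,265),(384,258),(397,488),(217,496))])
print("pivot",a(65,202,.109,300),"leverend",a(158,197,.109,300))
print("plate corners",a(477,185,.012),a(487,458,.012),a(150,172,.012,300),a(167,447,.012,300))
print("handle",a(565,427,.097),a(92,421,.097,300))
print("pot",a(440,130,.0),a(350,190,.1))
R=np.array(optics.read_camera("wrist")["R"]);w=optics.read_camera("wrist");s=robot.read_state()
Rt=Ro.from_rotvec(s["orientation"]).as_matrix()
print("wrist cam in tool",np.round(Rt.T@(-R.T@w["t"]-s["tool_pos"]),4)); print(np.round(R@Rt,3))
E
```

```text
t 0.15 tcp [ 0.1366 -0.5838  0.2178] phi -76.8 down [-0.     0.001 -1.   ] F [0.2 0.4 0.3] open 0.0925 q [-1.43  0.13  1.49 -0.    1.52 -0.09]
H1 [0.5612 0.3389 0.03  ] [0.5478 0.2253 0.03  ]
H2 [0.374  0.3444 0.03  ] [0.3798 0.2279 0.03  ]
roll [0.3454 0.1456 0.03  ]
tray [array([ 0.5973, -0.1159,  0.036 ]), array([ 0.6045, -0.2988,  0.036 ]), array([ 0.3699, -0.3075,  0.036 ]), array([ 0.3623, -0.1248,  0.036 ])]
pivot [0.6512 0.0296 0.109 ] leverend [ 0.6561 -0.0612  0.109 ]
plate corners [0.6841 0.1806 0.012 ] [0.4004 0.1687 0.012 ] [ 0.6978 -0.0609  0.012 ] [ 0.4113 -0.0766  0.012 ]
handle [0.4326 0.0862 0.097 ] [0.4383 0.0036 0.097 ]
pot [0.7447 0.221  0.    ] [0.6645 0.2971 0.1   ]
wrist cam in tool [-0.1668  0.0781  0.001 ]
[[-0.001  0.     1.   ]
 [-0.285 -0.959 -0.   ]
 [ 0.959 -0.285  0.001]]
```

Run:
```python
from h import *
go([0.42,-0.38,0.26],-40)
go([0.46,0.28,0.25],0)
```

```text
shift [ -4.16  32.24 -13.41] turn [-36.8  -0.   -0. ] q6 -0.09 t 0.3
shift [ -3.12  51.17 -76.77] turn [-76.8  -0.   -0. ] q6 -0.09 t 0.3
```

>>> {"method": "jog_arm", "body": {"targets": [[-4,32,-13,-37,0,0,0],[-4,32,-13,-37,0,0,0],[-4,32,-13,-37,0,0,0],[-4,32,-13,-37,0,0,0],[-4,32,-13,-37,0,0,0]]}}

```text
t: 0.92
tool_pos: [0.3915, -0.4035, 0.2547]
orientation: [0.543, 1.502, -0.543]
force: [0.4, -0.5, -0.2]
opening: 0.0934
```

Run:
```python
from h import *
st();go([0.46,0.0,0.27],-15)
go([0.46,0.28,0.25],0)
```

```text
t 0.93 tcp [ 0.3915 -0.4035  0.2547] phi -39.8 down [ 0.  0. -1.] F [ 0.4 -0.5 -0.2] open 0.0934 q [-0.89  0.02  1.54  0.    1.58 -0.2 ]
shift [ -1.52  35.4  -20.54] turn [-24.8   0.   -0. ] q6 -0.2 t 0.93
shift [  0.49  56.92 -38.46] turn [-39.8   0.   -0. ] q6 -0.2 t 0.93
```

>>> {"method": "jog_arm", "body": {"targets": [[-1.5,57,-38,-40,0,0,0],[-1.5,57,-38,-40,0,0,0],[-1.5,57,-38,-40,0,0,0],[-1.5,57,-38,-40,0,0,0],[-1.5,57,-38,-40,0,0,0]]}}

```text
t: 1.55
tool_pos: [0.4236, -0.0923, 0.2617]
orientation: [-0.004, 1.57, 0.005]
force: [0.3, 0.3, 0.6]
opening: 0.0928
```

Run:
```python
from h import *
st()
c=pic("wrist","w1.png")
go([0.46,0.28,0.25],0)
```

```text
t 1.55 tcp [ 0.4236 -0.0923  0.2617] phi 0.3 down [ 0.001  0.    -1.   ] F [0.3 0.3 0.6] open 0.0928 q [-0.33 -0.35  1.86  0.    1.63 -0.34]
shift [ 1.37 36.51  3.9 ] turn [ 0.5  0.1 -0.2] q6 -0.33 t 1.6
```

View pics/w1.png

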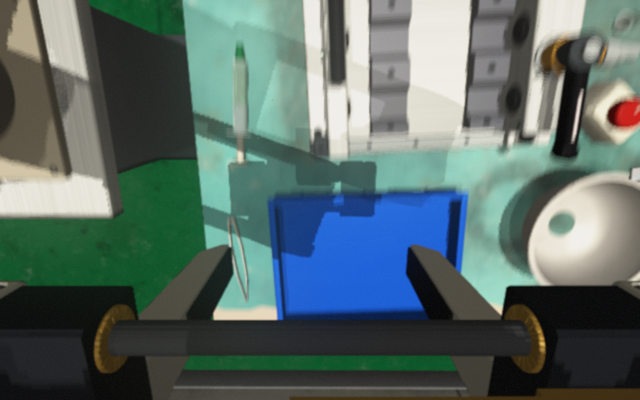

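>>> {"method": "jog_arm", "body": {"targets": [[0,36,4,0,0,0,0],[1,36,4,0,0,0,0],[1.4,36,4,0,0,0,0],[1.4,36,4,0,0,0,0],[1.4,36,4,0,0,0,0]]}}

```text
t: 2.22
tool_pos: [0.4552, 0.2184, 0.2523]
orientation: [-0.004, 1.568, 0.011]
force: [0.4, -0.3, 0.8]
opening: 0.0929
```

Run:
```python
from h import *
st()
c=pic("wrist","w2.png")
go([0.46,0.28,0.25],0)
```

```text
t 2.23 tcp [0.4552 0.2184 0.2523] phi 0.5 down [ 0.003  0.004 -1.   ] F [ 0.4 -0.3  0.8] open 0.0929 q [ 0.34 -0.15  1.7   0.    1.58  0.33]
shift [0.17 5.49 0.65] turn [ 0.7  0.1 -0.5] q6 0.34 t 2.27
```

View pics/w2.png

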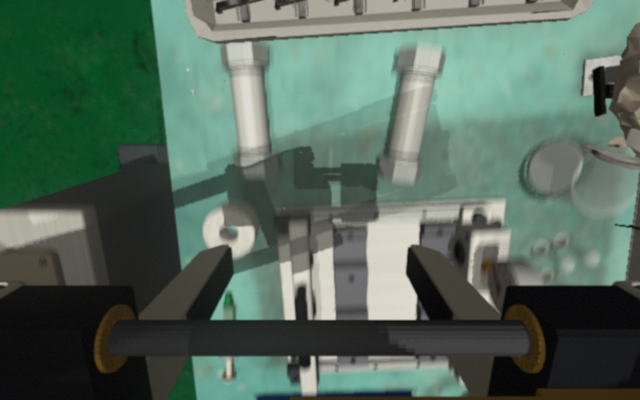

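Run:
```python
from h import *
st()
c=pic("wrist","w3.png",(160,0,500,240),2.3)
np.save("c3.npy",c,allow_pickle=True)
t=pic("top","t3.png",(180,150,380,270),4)
```

```text
t 2.27 tcp [0.4542 0.225  0.2513] phi 0.7 down [ 0.001  0.008 -1.   ] F [-5.4  2.  -0.4] open 0.0933 q [ 0.35 -0.14  1.7   0.01  1.58  0.34]
```

View pics/w3.png

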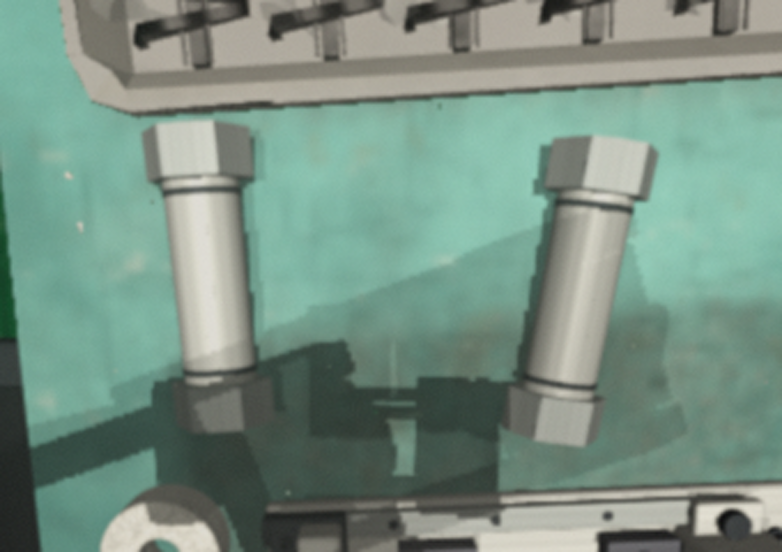

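View pics/t3.png

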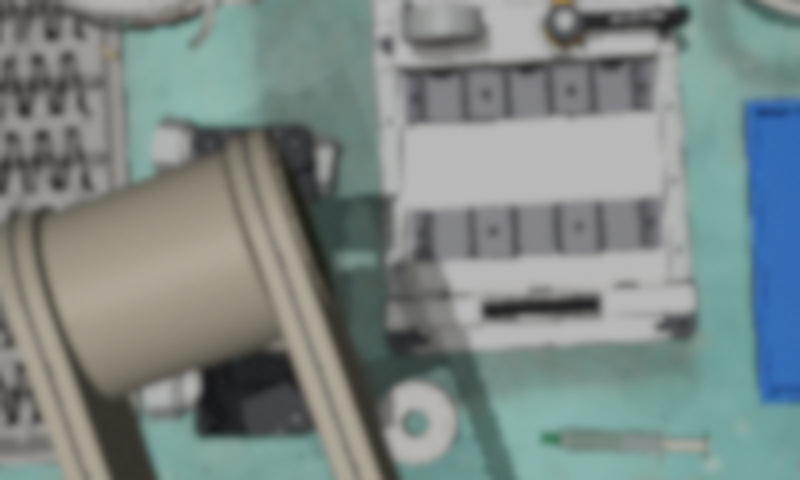

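Run:
```python
from h import *
c=np.load("c3.npy",allow_pickle=True).item()
for n,a,b in (("H2",(203,189),(220,373)),("H1",(596,205),(561,389))):
  for z in (.022,.04):
    A=p2w(c,160+a[0]/2.3,a[1]/2.3,z);B=p2w(c,160+b[0]/2.3,b[1]/2.3,z);d=A-B
    print(n,z,np.round(A,4),np.round(B,4),"mid",np.round((A+B)/2,4),"len %.4f ang %.1f"%(np.linalg.norm(d),np.degrees(np.arctan2(d[1],d[0]))))
# rig
f=np.array([0.0])
```

```text
H2 0.022 [0.3742 0.3278 0.022 ] [0.3789 0.2396 0.022 ] mid [0.3765 0.2837 0.022 ] len 0.0883 ang 93.1
H2 0.04 [0.3777 0.3266 0.04  ] [0.3822 0.2424 0.04  ] mid [0.3799 0.2845 0.04  ] len 0.0843 ang 93.1
H1 0.022 [0.5627 0.323  0.022 ] [0.5532 0.2336 0.022 ] mid [0.5579 0.2783 0.022 ] len 0.0899 ang 84.0
H1 0.04 [0.5576 0.3221 0.04  ] [0.5486 0.2367 0.04  ] mid [0.5531 0.2794 0.04  ] len 0.0858 ang 84.0
```

Run:
```python
from h import *
st()
go([0.3767,0.284,0.10],3.1)
```

```text
t 2.38 tcp [0.4544 0.2189 0.2514] phi 0.8 down [ 0.     0.004 -1.   ] F [ 0.1 -0.9 -0.9] open 0.0933 q [ 0.34 -0.14  1.7   0.    1.58  0.33]
shift [15.17  6.56 -7.69] turn [-2.3  0.  -0.2] q6 0.33 t 2.38
```

>>> {"method": "jog_arm", "body": {"targets": [[8,6.6,-7.7,-2.3,0,-0.2,0],[15,6.6,-7.7,-2.3,0,-0.2,0],[15,6.6,-7.7,-2.3,0,-0.2,0],[15,6.6,-7.7,-2.3,0,-0.2,0],[15,6.6,-7.7,-2.3,0,-0.2,0]], "squeeze": 30}}

```text
t: 3.0
tool_pos: [0.3784, 0.2839, 0.1037]
orientation: [-0.041, 1.568, 0.043]
force: [-0.1, 0.3, 0.2]
opening: 0.0932
```

Run:
```python
from h import *
st()
pic("wrist","w4.png")
go([0.3767,0.284,0.006],3.1)
```

```text
t 3.00 tcp [0.3784 0.2839 0.1037] phi 3.1 down [ 0.003  0.001 -1.   ] F [-0.1  0.3  0.2] open 0.0932 q [ 0.54 -0.13  1.97 -0.    1.31  0.48]
shift [ 9.85 -0.04 -0.3 ] turn [-0.1  0.3 -0.1] q6 0.48 t 3.05
```

View pics/w4.png

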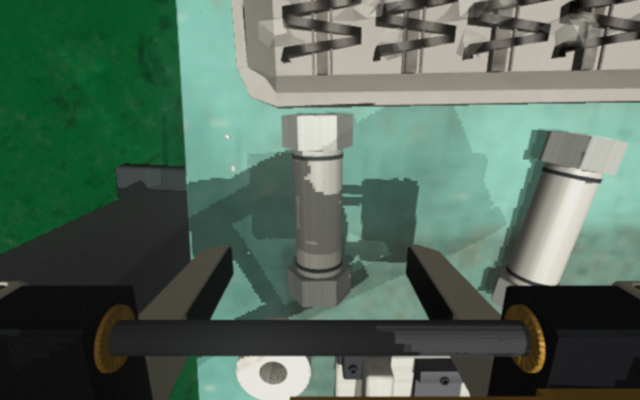

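>>> {"method": "jog_arm", "body": {"targets": [[5,0,-0.2,0,0,0,0],[8,0,-0.2,0,0,0,0],[9.7,0,-0.2,0,0,0,0],[9.7,0,-0.2,0,0,0,0],[9.7,0,-0.2,0,0,0,0.3]]}}

```text
t: 3.68
tool_pos: [0.3793, 0.2852, 0.0095]
orientation: [-0.038, 1.563, 0.044]
force: [0.2, 0.3, 0.2]
opening: 0.0873
```

>>> {"method": "jog_arm", "body": {"targets": [[0,0,0,0,0,0,0.75],[0,0,0,0,0,0,0.75],[0,0,0,0,0,0,0.75],[0,0,0,0,0,0,0.75],[0,0,0,0,0,0,0.75]]}}

```text
t: 4.3
tool_pos: [0.3791, 0.2851, 0.0093]
orientation: [-0.039, 1.564, 0.044]
force: [-1.0, -0.3, -0.1]
opening: 0.0379
```

Run:
```python
from h import *
st()
pic("wrist","w5.png")
```

```text
t 4.30 tcp [0.3791 0.2851 0.0093] phi 3.0 down [ 0.007  0.004 -1.   ] F [-1.  -0.3 -0.1] open 0.0379 q [ 0.54 -0.    2.03 -0.    1.1   0.48]
```

View pics/w5.png

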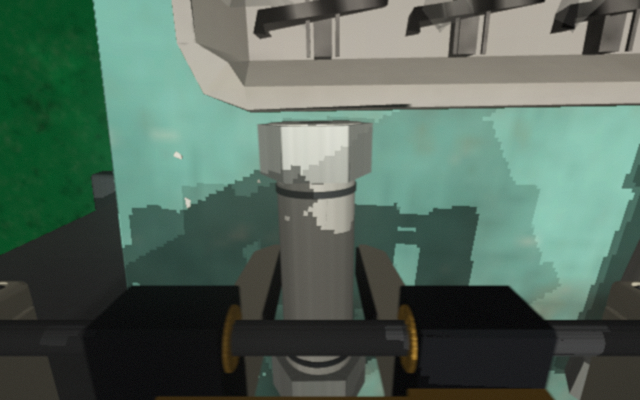

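>>> {"method": "jog_arm", "body": {"targets": [[0,0,0,0,0,0,0.8],[0,0,0,0,0,0,0.8],[-3,0,0,0,0,0,0.8],[-9,0,0,0,0,0,0.8],[-15,0,0,0,0,0,0.8]]}}

```text
t: 4.97
tool_pos: [0.3773, 0.2841, 0.1602]
orientation: [-0.039, 1.565, 0.043]
force: [0.3, 1.2, -0.7]
opening: 0.0354
```

Run:
```python
from h import *
st()
go([0.43,0.13,0.22],93)
```

```text
t 4.97 tcp [0.3773 0.2841 0.1602] phi 3.0 down [ 0.005  0.003 -1.   ] F [ 0.3  1.2 -0.7] open 0.0354 q [ 0.54 -0.19  1.91 -0.    1.42  0.48]
shift [ -6.   -15.65   4.48] turn [-90.    0.3   0.1] q6 0.48 t 4.97
```

>>> {"method": "jog_arm", "body": {"targets": [[-6,-3,1,-10,0,0,0.8],[-6,-7,2,-20,0,0,0.8],[-6,-11,3,-30,0,0,0.8],[-6,-15.6,4.5,-40,0,0,0.8],[-6,-15.6,4.5,-50,0,0,0.8]]}}

```text
t: 5.6
tool_pos: [0.4308, 0.1277, 0.2197]
orientation: [-0.723, 1.442, 0.722]
force: [0.3, 0.5, -0.9]
opening: 0.0354
```

>>> {"method": "jog_arm", "body": {"targets": [[0,0,0,-10,0,0,0.8],[0,0,0,-20,0,0,0.8],[0,0,0,-30,0,0,0.8],[0,0,0,-40,0,0,0.8],[0,0,0,-40,0,0,0.8]]}}

```text
t: 6.22
tool_pos: [0.4305, 0.1277, 0.2193]
orientation: [-1.249, 1.179, 1.246]
force: [-1.4, -0.0, -1.6]
opening: 0.0352
```

Run:
```python
from h import *
st()
c=pic("wrist","w6.png");np.save("c6.npy",c,allow_pickle=True)
```

```text
t 6.22 tcp [0.4305 0.1277 0.2193] phi 93.1 down [ 0.004  0.002 -1.   ] F [-1.4 -0.  -1.6] open 0.0352 q [ 0.17 -0.3   1.89  0.    1.54 -1.45]
```

View pics/w6.png

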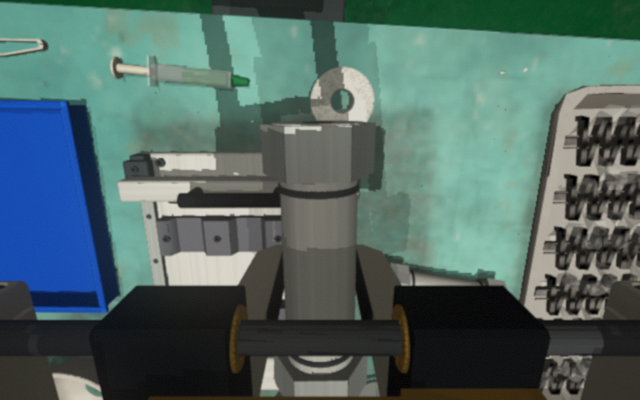

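Run:
```python
import cv2
i=cv2.imread("pics/top0.png")
cv2.imwrite("pics/top0c.png",cv2.resize(i[140:242,265:365],None,fx=5.8,fy=5.8,interpolation=cv2.INTER_CUBIC))
```

```text
(no output)
```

View pics/top0c.png

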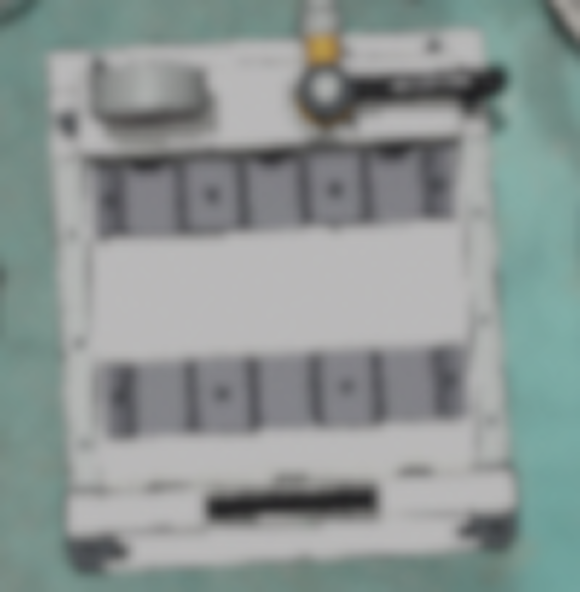

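```bash
cat >> h.py <<'E'
try:
    RIG=np.load("rig.npy")
except Exception: RIG=None
def rig2w(x,y,z):
    X,Y,a=RIG; return np.array([X+np.cos(a)*x-np.sin(a)*y,Y+np.sin(a)*x+np.cos(a)*y,z])
def w2rig(p):
    X,Y,a=RIG; d=np.array(p[:2])-[X,Y]; return np.array([np.cos(a)*d[0]+np.sin(a)*d[1],-np.sin(a)*d[0]+np.cos(a)*d[1]])
E
python3 - <<'E'
from h import *
c=optics.read_camera("top")
def a(x,y,z): return p2w(c,265+x/5.8-.5+.5/5.8,140+y/5.8-.5+.5/5.8,z)
P={(-62,34):(222,392),(-62,-34):(346,387),(47,34):(212,195),(47,-34):(336,189)}
W={k:a(*v,.031) for k,v in P.items()}
for k in W: print(k,np.round(W[k],4))
from scipy.optimize import least_squares
def res(p):
    X,Y,t=p; r=[]
    for (x,y),w in W.items():
        x/=1000;y/=1000
        r+= [X+np.cos(t)*x-np.sin(t)*y-w[0],Y+np.sin(t)*x+np.cos(t)*y-w[1]]
    return r
s=least_squares(res,[.55,.05,.05],x_scale=[.01,.01,.01]); print(s.x,np.degrees(s.x[2]),np.round(np.array(s.fun)*1000,1))
import h
np.save("rig.npy",s.x); h.RIG=s.x
print("pivot",w2rig(a(325,90,.109)),"lever tip",w2rig(a(503,82,.109)),"head front edge top", w2rig(a(270,143,.068)))
print("handle",w2rig(a(209,508,.097)),w2rig(a(377,499,.097)),"clamp back/front edge",w2rig(a(140,490,.058)),w2rig(a(140,535,.058)))
print("corners",w2rig(a(52,55,.012)),w2rig(a(73,570,.012)),w2rig(a(515,545,.012)),w2rig(a(480,33,.012)))
E
```

```text
(-62, 34) [0.4971 0.0861 0.031 ]
(-62, -34) [0.4998 0.0184 0.031 ]
(47, 34) [0.6053 0.0917 0.031 ]
(47, -34) [0.6086 0.0236 0.031 ]
[0.56018241 0.05529952 0.04802277] 2.751501880339985 [-0.5  0.2  0.1 -0.   0.2 -0.2  0.2  0. ]
pivot [ 0.08992306 -0.02898438] lever tip [ 0.08965316 -0.12193337] head front edge top [0.06902639 0.00098652]
handle [-0.12401401  0.04186683] [-0.12369017 -0.04552503] clamp back/front edge [-0.11273397  0.07937292] [-0.13665091  0.08044401]
corners [0.13184596 0.12011576] [-0.15452798  0.12067224] [-0.15296661 -0.12310718] [ 0.13276558 -0.11933424]
```

Run:
```python
from h import *
i=cv2.imread("pics/w1.png")
cv2.imwrite("pics/w1z.png",cv2.resize(i[0:190,290:620],None,fx=2.4,fy=2.4,interpolation=cv2.INTER_CUBIC))
i=cv2.imread("pics/scene0.png")
cv2.imwrite("pics/s0z.png",cv2.resize(i[140:260,230:400],None,fx=4.5,fy=4.5,interpolation=cv2.INTER_CUBIC))
```

```text
(no output)
```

View pics/w1z.png

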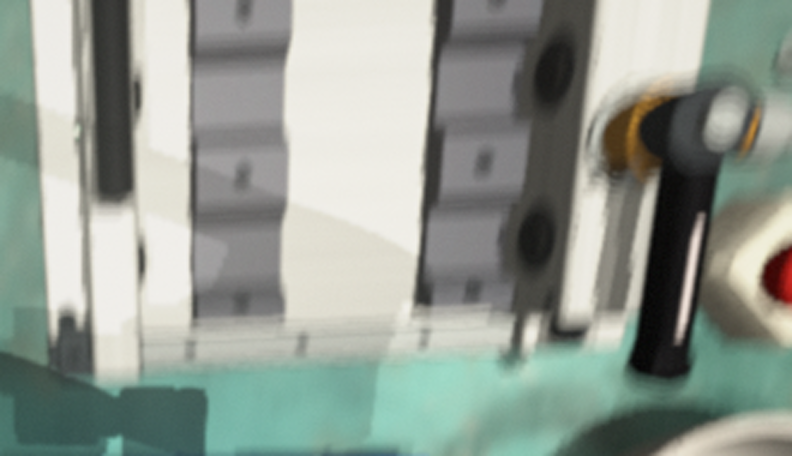

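View pics/s0z.png

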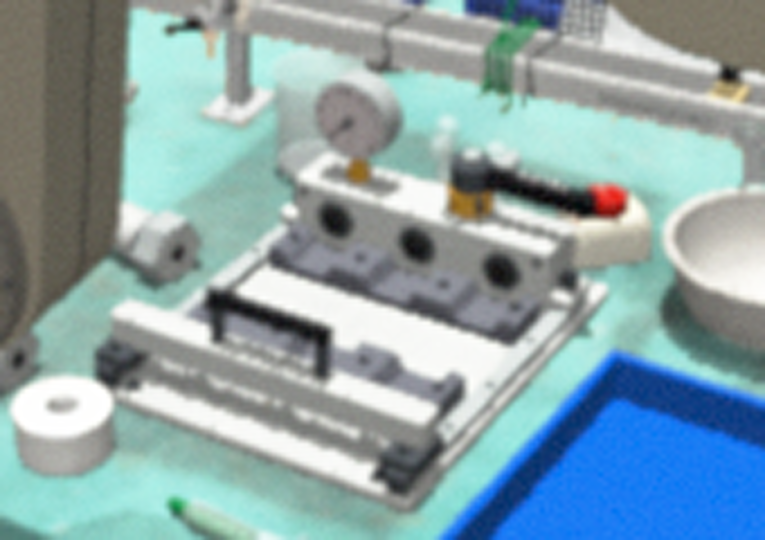

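Run:
```python
from h import *
p=rig2w(-.016,.068,.10);print(p)
go(p,92.75)
```

```text
[0.54093657 0.12245306 0.1       ]
shift [ 12.   -10.93  -1.1 ] turn [0.1 0.1 0.3] q6 -1.45 t 6.33
```

>>> {"method": "jog_arm", "body": {"targets": [[0,-6,-0.6,0,0,0,0.8],[4,-10.9,-1,0,0,0,0.8],[9,-10.9,-1,0,0,0.3,0.8],[12,-10.9,-1.1,0,0,0.3,0.8],[12,-10.9,-1.1,0,0,0.3,0.8]]}}

```text
t: 6.95
tool_pos: [0.5379, 0.122, 0.0965]
orientation: [-1.24, 1.191, 1.25]
force: [-0.1, -0.5, -1.5]
opening: 0.0354
```

>>> {"method": "jog_arm", "body": {"targets": [[0,0,0,0,0,0,0.8],[0,0,0,0,0,0,0.8]]}}

```text
t: 7.2
tool_pos: [0.539, 0.1222, 0.0984]
orientation: [-1.241, 1.189, 1.248]
force: [-0.4, -0.2, -0.8]
opening: 0.0353
```

Run:
```python
from h import *
st()
pic("wrist","w7.png")
p=rig2w(-.016,.068,.045)
go(p,92.75)
p=rig2w(-.016,.068,.0295)
go(p,92.75)
```

```text
t 7.20 tcp [0.539  0.1222 0.0984] phi 92.7 down [-0.005  0.001 -1.   ] F [-0.4 -0.2 -0.8] open 0.0353 q [ 0.13  0.1   1.75  0.    1.3  -1.49]
shift [ 5.34 -0.21  0.01] turn [-0.1  0.1 -0.3] q6 -1.49 t 7.25
shift [ 6.89 -0.22  0.01] turn [-0.1  0.1 -0.3] q6 -1.49 t 7.25
```

View pics/w7.png

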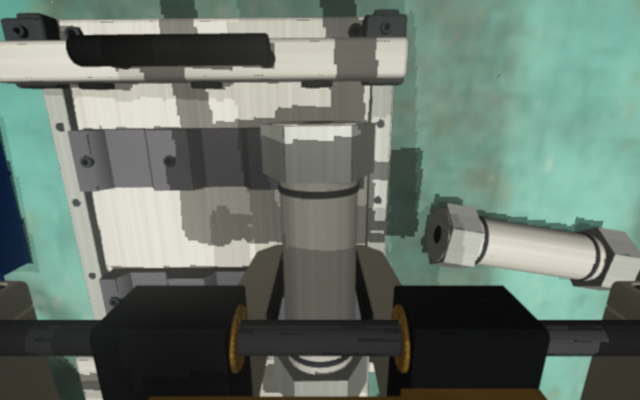

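Run:
```python
from h import *
c=optics.read_camera("wrist")
for x,y,z in ((-.062,.034,.031),(-.062,-.034,.031),(-.124,.046,.097),(-.124,-.046,.097)): print(w2p(c,rig2w(x,y,z)))
print(w2rig(p2w(c,86,161,.031)),w2rig(p2w(c,169,160,.031)))
```

```text
[272.26804666 160.45495522]
[174.0692246  160.52100809]
[273.97363437  46.35250524]
[71.83057694 46.53861066]
[-0.06170853 -0.09506646] [-0.0623638 -0.0374658]
```

>>> {"method": "jog_arm", "body": {"targets": [[3,-0.2,-0.2,0,0,-0.3,0.8],[5,-0.2,-0.2,0,0,-0.3,0.8],[6,-0.2,-0.2,0,0,-0.3,0.8],[6.6,-0.2,-0.2,0,0,-0.3,0.8],[6.6,-0.2,-0.2,0,0,-0.3,0.8]]}}

```text
t: 7.92
tool_pos: [0.5407, 0.1204, 0.0322]
orientation: [-1.243, 1.186, 1.244]
force: [0.2, 0.5, -0.9]
opening: 0.0353
```

Run:
```python
from h import *
st()
pic("wrist","w8.png")
```

```text
t 7.92 tcp [0.5407 0.1204 0.0322] phi 92.7 down [ 0.     0.001 -1.   ] F [ 0.2  0.5 -0.9] open 0.0353 q [ 0.13  0.18  1.79  0.    1.17 -1.49]
```

View pics/w8.png

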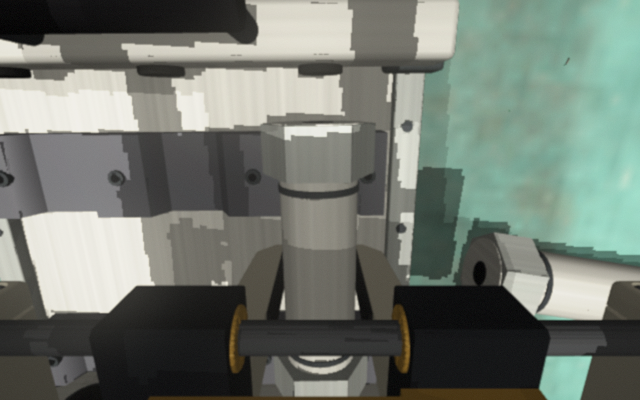

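>>> {"method": "jog_arm", "body": {"targets": [[0.25,0,0,0,0,0,0.8],[0.25,0,0,0,0,0,0.8],[0.25,0,0,0,0,0,0.45],[0.25,0,0,0,0,0,0.45],[0.25,0,0,0,0,0,0.45]]}}

```text
t: 8.6
tool_pos: [0.5413, 0.1205, 0.0304]
orientation: [-1.244, 1.185, 1.243]
force: [-0.4, -0.5, -0.6]
opening: 0.051
```

Run:
```python
from h import *
st()
pic("wrist","w9.png")
```

```text
t 8.60 tcp [0.5413 0.1205 0.0304] phi 92.7 down [ 0.001  0.001 -1.   ] F [-0.4 -0.5 -0.6] open 0.0510 q [ 0.13  0.18  1.79  0.    1.17 -1.49]
```

View pics/w9.png

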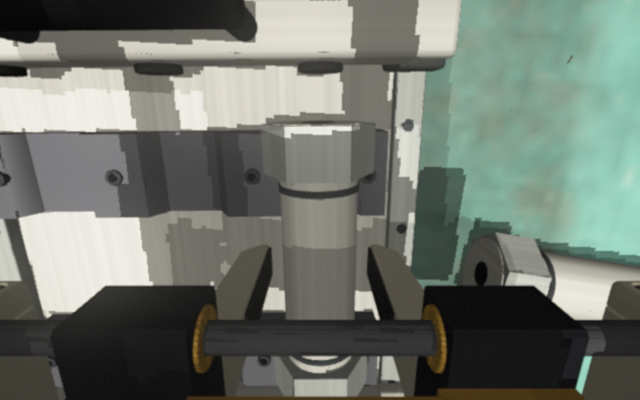

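>>> {"method": "jog_arm", "body": {"targets": [[-5,0,0,0,0,0,0.45],[-11,0,0,0,0,0,0.45],[-17,0,0,0,0,0,0.2],[-17,0,5,10,0,0,0],[-17,0,9,20,0,0,0]]}}

```text
t: 9.28
tool_pos: [0.5375, 0.2114, 0.2021]
orientation: [-0.979, 1.335, 0.978]
force: [0.6, -0.2, -0.6]
opening: 0.0768
```

Run:
```python
from h import *
st()
go([0.557,0.27,0.20],-6)
```

```text
t 9.28 tcp [0.5375 0.2114 0.2021] phi 72.3 down [ 0.004  0.002 -1.   ] F [ 0.6 -0.2 -0.6] open 0.0768 q [ 0.29  0.07  1.58  0.    1.48 -0.98]
shift [ 0.23 -0.08  6.18] turn [78.3  0.3  0. ] q6 -0.98 t 9.28
```

>>> {"method": "jog_arm", "body": {"targets": [[0,0,3,10,0,0,0],[0,0,6,20,0,0,0],[0,0,6,30,0,0,0],[0,0,6,40,0,0,0],[0,0,6,50,0,0,0]]}}

```text
t: 9.9
tool_pos: [0.5555, 0.2687, 0.2021]
orientation: [-0.3, 1.546, 0.302]
force: [-0.4, 0.5, 0.1]
opening: 0.093
```

>>> {"method": "jog_arm", "body": {"targets": [[0,0,0,10,0,0,0],[0,0,0,20,0,0,0],[0,0,0,27,0,0,0],[0,0,0,27,0,0,0]]}}

```text
t: 10.4
tool_pos: [0.5555, 0.2687, 0.202]
orientation: [0.069, 1.566, -0.066]
force: [-0.3, -0.7, 0.1]
opening: 0.0929
```

Run:
```python
from h import *
st()
c=pic("wrist","w10.png");np.save("c10.npy",c,allow_pickle=True)
```

```text
t 10.40 tcp [0.5555 0.2687 0.202 ] phi -4.9 down [ 0.003  0.002 -1.   ] F [-0.3 -0.7  0.1] open 0.0929 q [0.37 0.18 1.46 0.   1.49 0.45]
```

View pics/w10.png

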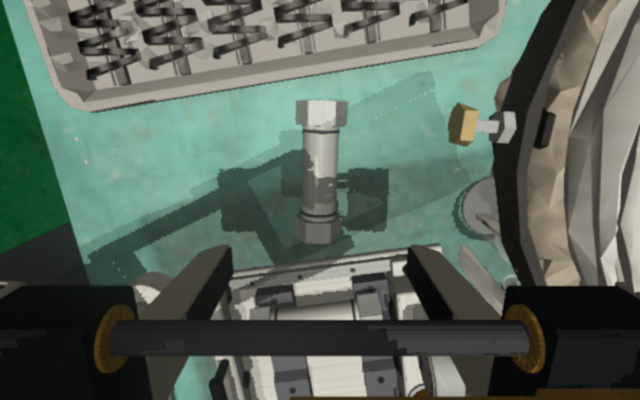

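Run:
```python
from h import *
c=np.load("c10.npy",allow_pickle=True).item()
t=optics.read_camera("top")
for z in (.0,.05,.1,.15,.2): print(z,np.round(p2w(c,497,180,z),3),np.round(p2w(c,500,112,z),3),np.round(p2w(c,450,135,z),3),'top low edge',np.round(p2w(t,120+285/3.1,90+205/3.1,z),3),np.round(p2w(t,120+395/3.1,90+130/3.1,z),3))
for z in(.022,.04):
    A=p2w(c,320,131.5,z);B=p2w(c,319.5,215.5,z);d=A-B
    print(z,(A+B)/2,np.linalg.norm(d),np.degrees(np.arctan2(d[1],d[0])))
pic("scene","s10.png")
```

```text
0.0 [0.752 0.25  0.   ] [0.75  0.323 0.   ] [0.698 0.304 0.   ] top low edge [0.665 0.383 0.   ] [0.745 0.268 0.   ]
0.05 [0.726 0.263 0.05 ] [0.725 0.327 0.05 ] [0.68 0.31 0.05] top low edge [0.657 0.372 0.05 ] [0.734 0.261 0.05 ]
0.1 [0.7   0.276 0.1  ] [0.699 0.33  0.1  ] [0.661 0.316 0.1  ] top low edge [0.65 0.36 0.1 ] [0.724 0.254 0.1  ]
0.15 [0.674 0.289 0.15 ] [0.673 0.333 0.15 ] [0.643 0.321 0.15 ] top low edge [0.642 0.349 0.15 ] [0.714 0.246 0.15 ]
0.2 [0.648 0.302 0.2  ] [0.648 0.336 0.2  ] [0.624 0.327 0.2  ] top low edge [0.634 0.338 0.2  ] [0.703 0.239 0.2  ]
0.022 [0.55649306 0.27731046 0.022     ] 0.08830578782889065 84.7691009366469
0.04 [0.55671172 0.28088618 0.04      ] 0.08372844419423733 84.76910093664699
```

View pics/s10.png

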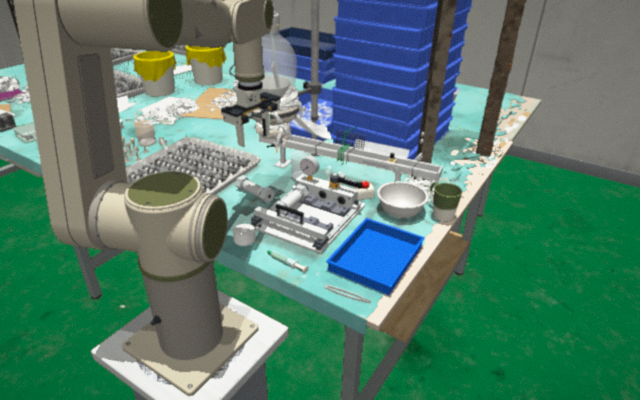

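Run:
```python
from h import *
i=cv2.imread("pics/s10.png")
cv2.imwrite("pics/s10z.png",cv2.resize(i[30:210,210:350],None,fx=3.3,fy=3.3,interpolation=cv2.INTER_CUBIC))
pic("top","t10.png",(150,60,280,220),3.7)
```

```text
(no output)
```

View pics/s10z.png

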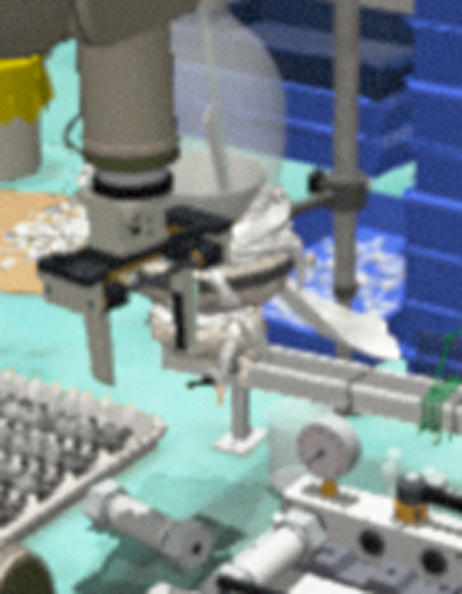

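View pics/t10.png

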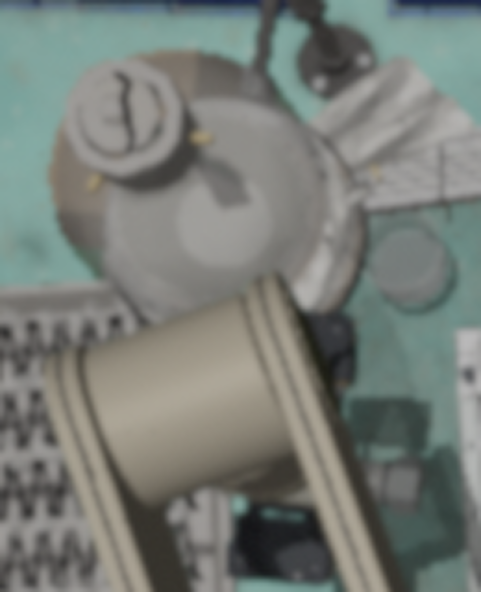

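Run:
```python
from h import *
t=optics.read_camera("top"); s=optics.read_camera("scene"); c=np.load("c10.npy",allow_pickle=True).item()
for z in (.05,.1,.15,.2,.25,.3):
    C=p2w(t,206,115,z); E=p2w(t,206+42,115,z); r=np.linalg.norm(E-C)
    a=np.linspace(0,2*np.pi,181); pts=np.array([C+[r*np.cos(k),r*np.sin(k),0] for k in a])
    S=np.array([w2p(s,p) for p in pts]); W=np.array([w2p(c,p) for p in pts])
    vis=(W[:,1]>0)&(W[:,1]<300)
    print(z,np.round(C,3),round(r,3),"scene max col",S[S[:,0].argmax()].round(0),"bottom",S[S[:,1].argmax()].round(0),"wrist min col",W[vis][W[vis][:,0].argmin()].round(0) if vis.any() else None, "minx",round(C[0]-r,3))
```

```text
0.05 [0.789 0.393 0.05 ] 0.133 scene max col [306. 148.] bottom [268. 164.] wrist min col [424.  39.] minx 0.656
0.1 [0.776 0.381 0.1  ] 0.128 scene max col [306. 138.] bottom [268. 153.] wrist min col [434.  46.] minx 0.648
0.15 [0.764 0.369 0.15 ] 0.123 scene max col [305. 127.] bottom [268. 141.] wrist min col [449.  62.] minx 0.641
0.2 [0.752 0.357 0.2  ] 0.119 scene max col [305. 116.] bottom [268. 129.] wrist min col [471.  78.] minx 0.633
0.25 [0.74  0.345 0.25 ] 0.114 scene max col [304. 104.] bottom [268. 116.] wrist min col [511. 118.] minx 0.626
0.3 [0.728 0.333 0.3  ] 0.11 scene max col [303.  91.] bottom [268. 103.] wrist min col [599. 221.] minx 0.618
```

```bash
python3 - <<'E'
from h import *
s=optics.read_camera("scene"); c=np.load("c10.npy",allow_pickle=True).item()
P=lambda c:K(c)and np.array([[K(c),0,c["cx"]],[0,K(c),c["cy"]],[0,0,1]])@np.c_[c["R"],c["t"]]
def tri(a,b):
    X=cv2.triangulatePoints(P(s),P(c),np.array(a,float).reshape(2,1),np.array(b,float).reshape(2,1)); X=(X[:3]/X[3])[:,0]; print(X.round(3),w2p(s,X).round(1),a,w2p(c,X).round(1),b)
tri((276.7,149.7),(462,125)); tri((271,146),(462,125)); tri((271,146),(505,127)); tri((276,149),(480,127))
E
python3 - <<'E'
import cv2
i=cv2.imread("pics/s10.png")
cv2.imwrite("pics/s10y.png",cv2.resize(i[80:190,230:330],None,fx=5.4,fy=5.4,interpolation=cv2.INTER_CUBIC))
i=cv2.imread("pics/w10.png")
cv2.imwrite("pics/w10y.png",cv2.resize(i[60:300,390:640],None,fx=2.4,fy=2.4,interpolation=cv2.INTER_CUBIC))
E
```

```text
[0.692 0.304 0.099] [273.  151.4] (276.7, 149.7) [488.2 145.9] (462, 125)
[0.677 0.312 0.119] [268.5 147.2] (271, 146) [481.5 140.5] (462, 125)
[0.698 0.318 0.113] [270.8 146.1] (271, 146) [506.7 128.3] (505, 127)
[0.699 0.308 0.1  ] [273.6 150.3] (276, 149) [497.9 141. ] (480, 127)
```

View pics/s10y.png

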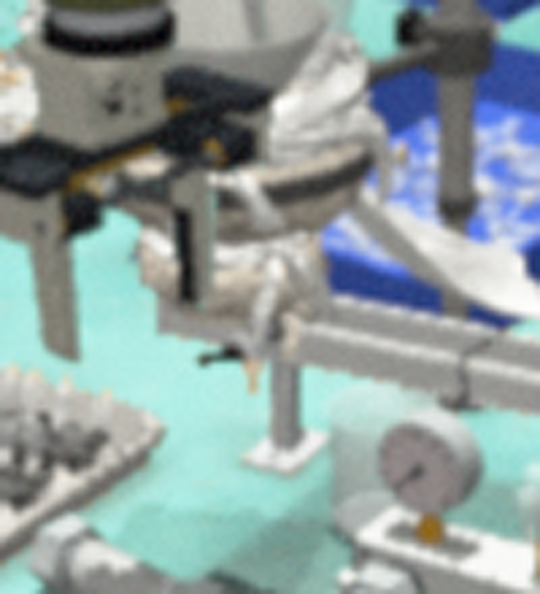

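View pics/w10y.png

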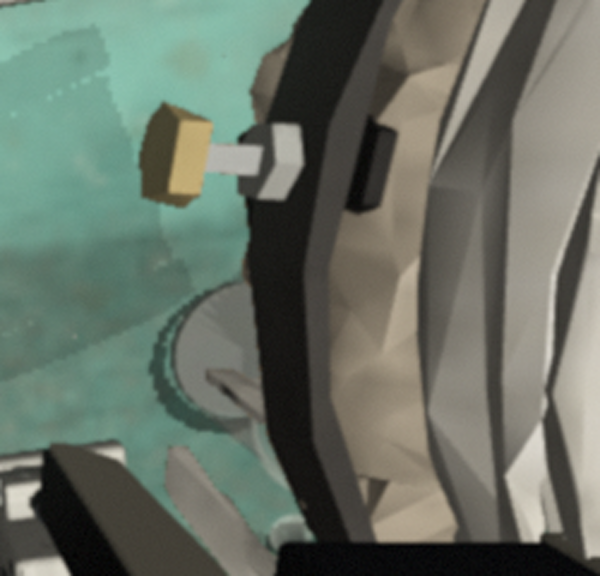

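```bash
cat >> h.py <<'E'
def got(pos,phideg,tilt):
    s=robot.read_state(); R0=Ro.from_rotvec(s["orientation"])
    T=tgt(np.radians(phideg))*Ro.from_rotvec([0,np.radians(tilt),0])
    d=R0.inv().apply(np.array(pos)-s["tool_pos"])*100
    print("shift",np.round(d,2),"turn",np.round((R0.inv()*T).as_rotvec(degrees=True),1),"axis",T.as_matrix()[:,0].round(3))
    return T.as_matrix()[:,0]
E
python3 - <<'E'
from h import *
st()
F=np.array([.5567,.264,.014])
a=got(F,-5.2,-12)
got(F-.17*a,-5.2,-12)
E
```

```text
t 10.75 tcp [0.5555 0.2687 0.2021] phi -4.9 down [ 0.004  0.002 -1.   ] F [ 0.4 -0.   0.2] open 0.0928 q [0.37 0.18 1.46 0.   1.49 0.45]
shift [18.81 -0.5   0.1 ] turn [  0.3 -11.8  -0.2] axis [ 0.207 -0.019 -0.978]
shift [ 2.17 -0.45 -3.38] turn [  0.3 -11.8  -0.2] axis [ 0.207 -0.019 -0.978]
```

>>> {"method": "jog_arm", "body": {"targets": [[0,-0.5,-3.4,0,-6,0,0.3],[0,-0.5,-3.4,0,-12,0,0.4],[2.2,-0.5,-3.4,0,-12,0,0.45],[2.2,-0.5,-3.4,0,-12,0,0.45],[2.2,-0.5,-3.4,0,-12,0,0.45]]}}

```text
t: 11.38
tool_pos: [0.5217, 0.2667, 0.1807]
orientation: [0.061, 1.357, -0.071]
force: [0.3, -0.2, 0.2]
opening: 0.0518
```

Run:
```python
from h import *
st()
F=np.array([.5567,.264,.014])
a=got(F,-5.2,-12)
pic("wrist","w11.png")
```

```text
t 11.38 tcp [0.5217 0.2667 0.1807] phi -5.0 down [ 0.211 -0.016 -0.977] F [ 0.3 -0.2  0.2] open 0.0518 q [ 0.45 -0.06  1.77 -0.11  1.25  0.57]
shift [ 1.704e+01 -1.000e-02 -1.000e-01] turn [ 0.2  0.2 -0.2] axis [ 0.207 -0.019 -0.978]
```

View pics/w11.png

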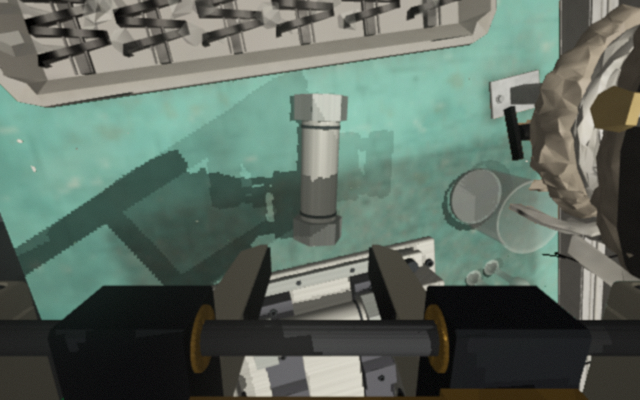

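>>> {"method": "jog_arm", "body": {"targets": [[5,0,-0.1,0,0,0,0.45],[10,0,-0.1,0,0,0,0.45],[14,0,-0.1,0,0,0,0.45],[14,0,-0.1,0,0,0,0.45],[14,0,-0.1,0,0,0,0.45]]}}

```text
t: 12.05
tool_pos: [0.5519, 0.2652, 0.0461]
orientation: [0.062, 1.354, -0.07]
force: [-0.5, -1.0, 0.3]
opening: 0.0511
```

Run:
```python
from h import *
st()
F=np.array([.5567,.264,.014])
a=got(F,-5.2,-12)
pic("wrist","w12.png")
```

```text
t 12.05 tcp [0.5519 0.2652 0.0461] phi -5.0 down [ 0.214 -0.015 -0.977] F [-0.5 -1.   0.3] open 0.0511 q [ 0.43  0.15  1.82 -0.12  0.99  0.57]
shift [ 3.24 -0.09 -0.21] turn [ 0.2  0.4 -0.3] axis [ 0.207 -0.019 -0.978]
```

View pics/w12.png

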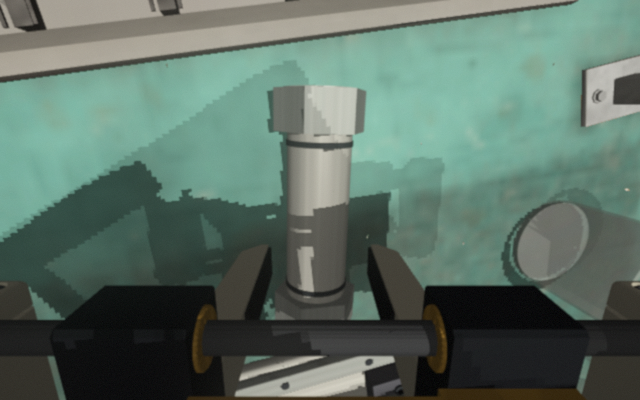

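>>> {"method": "jog_arm", "body": {"targets": [[2,-0.1,-0.2,0,0,0,0.45],[3.2,-0.1,-0.2,0,0,0,0.45],[3.2,-0.1,-0.2,0,0,0,0.45],[3.2,-0.1,-0.2,0,0,0,0.8],[3.2,-0.1,-0.2,0,0,0,0.8]]}}

```text
t: 12.72
tool_pos: [0.5575, 0.2644, 0.0157]
orientation: [0.063, 1.352, -0.069]
force: [2.1, -0.7, -0.9]
opening: 0.0361
```

>>> {"method": "jog_arm", "body": {"targets": [[0,0,0,0,0,0,0.8],[0,0,0,0,0,0,0.8],[0,0,0,0,0,0,0.8]]}}

```text
t: 13.1
tool_pos: [0.5575, 0.2644, 0.0157]
orientation: [0.063, 1.352, -0.069]
force: [-0.4, -0.6, -0.7]
opening: 0.0354
```

Run:
```python
from h import *
st()
pic("wrist","w13.png")
```

```text
t 13.10 tcp [0.5575 0.2644 0.0157] phi -5.0 down [ 0.216 -0.014 -0.976] F [-0.4 -0.6 -0.7] open 0.0354 q [ 0.42  0.2   1.82 -0.13  0.93  0.57]
```

View pics/w13.png

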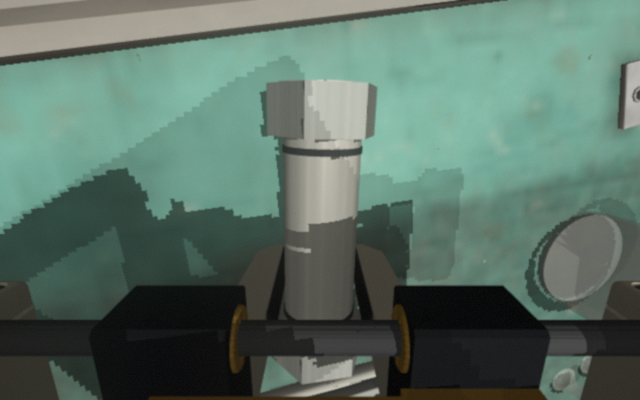

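>>> {"method": "jog_arm", "body": {"targets": [[-3,0,0,0,0,0,0.8],[-8,0,0,0,0,0,0.8],[-13,0,0,0,0,0,0.8],[-18,0,0,0,0,0,0.8],[-20,0,0,0,0,0,0.8]], "squeeze": 40}}

```text
t: 13.78
tool_pos: [0.5155, 0.268, 0.2149]
orientation: [0.065, 1.347, -0.067]
force: [0.5, 0.1, -1.4]
opening: 0.0353
```

Run:
```python
from h import *
st()
p=rig2w(0.0,-0.068,.16)
got([.45,.10,.21],60,0)
got(p,92.75,0)
```

```text
t 13.78 tcp [0.5155 0.268  0.2149] phi -5.0 down [ 0.22  -0.011 -0.975] F [ 0.5  0.1 -1.4] open 0.0353 q [ 0.46 -0.11  1.75 -0.11  1.3   0.57]
shift [ -0.78 -17.3   -5.04] turn [-64.7  11.6   6.8] axis [ 0.  0. -1.]
shift [  6.72 -27.59   5.84] turn [-97.3   9.9  10.5] axis [ 0.  0. -1.]
```

>>> {"method": "jog_arm", "body": {"targets": [[-0.8,-4,-5,-10,3,1,0.8],[-0.8,-8,-5,-20,6,2,0.8],[-0.8,-12,-5,-30,8,3,0.8],[-0.8,-17,-5,-40,10,4,0.8],[-0.8,-17,-5,-50,11,5.5,0.8]]}}

```text
t: 14.4
tool_pos: [0.4501, 0.1001, 0.2087]
orientation: [-0.614, 1.465, 0.622]
force: [-0.5, -0.4, -1.2]
opening: 0.0351
```

Run:
```python
from h import *
st()
got([.48,-.01,.21],92.75,0)
```

```text
t 14.40 tcp [0.4501 0.1001 0.2087] phi 45.4 down [ 0.013  0.011 -1.   ] F [-0.5 -0.4 -1.2] open 0.0351 q [ 0.1  -0.27  1.89  0.01  1.51 -0.69]
shift [-0.21 -9.86 -5.74] turn [-47.3   0.9   0.5] axis [ 0.  0. -1.]
```

>>> {"method": "jog_arm", "body": {"targets": [[-0.2,-4,-3,-10,0.2,0,0.8],[-0.2,-8,-5,-20,0.5,0.2,0.8],[-0.2,-9.9,-5.7,-30,0.7,0.3,0.8],[-0.2,-9.9,-5.7,-40,0.9,0.4,0.8],[-0.2,-9.9,-5.7,-47.3,0.9,0.5,0.8]]}}

```text
t: 15.02
tool_pos: [0.4801, -0.0106, 0.208]
orientation: [-1.245, 1.187, 1.249]
force: [0.5, -0.1, -1.5]
opening: 0.0352
```

Run:
```python
from h import *
st()
pic("wrist","w14.png")
got(rig2w(0,-.069,.09),92.75,0)
```

```text
t 15.03 tcp [ 0.4801 -0.0106  0.208 ] phi 92.9 down [-0.003 -0.    -1.   ] F [ 0.5 -0.1 -1.5] open 0.0352 q [-0.13 -0.19  1.82 -0.    1.51 -1.75]
shift [11.78 -8.35 -0.8 ] turn [ 0.5 -0.  -0.2] axis [ 0.  0. -1.]
```

View pics/w14.png

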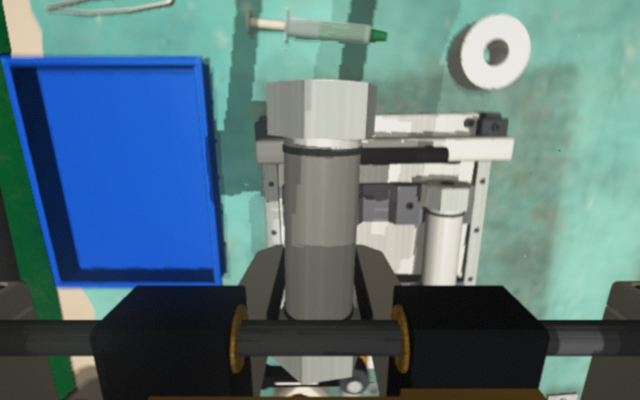

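>>> {"method": "jog_arm", "body": {"targets": [[0,-5,-0.8,0.5,0,0,0.8],[4,-8.4,-0.8,0.5,0,0,0.8],[9,-8.4,-0.8,0.5,0,-0.2,0.8],[11.8,-8.4,-0.8,0.5,0,-0.2,0.8],[11.8,-8.4,-0.8,0.5,0,-0.2,0.8]]}}

```text
t: 15.7
tool_pos: [0.5608, -0.0133, 0.0854]
orientation: [-1.239, 1.192, 1.25]
force: [-0.3, -0.8, -2.1]
opening: 0.0354
```

>>> {"method": "jog_arm", "body": {"targets": [[0,0,0,0,0,0,0.8]]}}

```text
t: 15.82
tool_pos: [0.5617, -0.0135, 0.0866]
orientation: [-1.239, 1.191, 1.248]
force: [-0.7, -0.6, -0.4]
opening: 0.0352
```

Run:
```python
from h import *
st()
pic("wrist","w15.png")
got(rig2w(0,-.068,.0385),92.75,0)
```

```text
t 15.82 tcp [ 0.5617 -0.0135  0.0866] phi 92.6 down [-0.006  0.    -1.   ] F [-0.7 -0.6 -0.4] open 0.0352 q [-0.12  0.14  1.73 -0.    1.28 -1.73]
shift [ 4.79 -0.25  0.06] turn [-0.1  0.  -0.4] axis [ 0.  0. -1.]
```

View pics/w15.png

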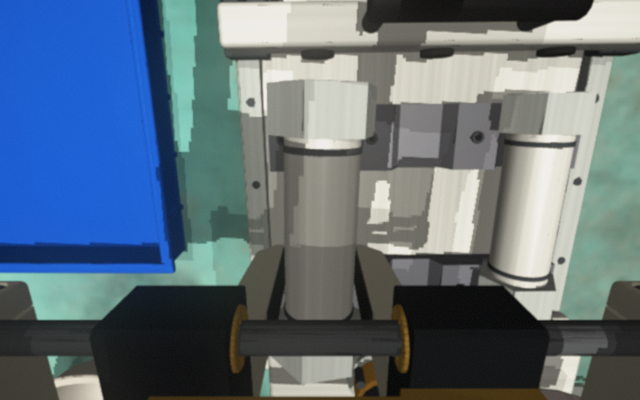

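>>> {"method": "jog_arm", "body": {"targets": [[2,-0.2,-0.1,0,0,-0.4,0.8],[4,-0.2,-0.1,0,0,-0.4,0.8],[4.9,-0.2,-0.1,0,0,-0.4,0.8],[4.9,-0.2,-0.1,0,0,-0.4,0.8],[4.9,-0.2,-0.1,0,0,-0.4,0.8]]}}

```text
t: 16.5
tool_pos: [0.5632, -0.013, 0.0376]
orientation: [-1.241, 1.185, 1.244]
force: [-0.9, 4.3, -0.5]
opening: 0.0351
```

Run:
```python
from h import *
st()
pic("wrist","w16.png")
print(w2rig(robot.read_state()["tool_pos"]))
```

```text
t 16.50 tcp [ 0.5632 -0.013   0.0376] phi 92.6 down [ 0.     0.003 -1.   ] F [-0.9  4.3 -0.5] open 0.0351 q [-0.12  0.19  1.76  0.    1.19 -1.73]
[-0.000312   -0.06832715]
```

View pics/w16.png

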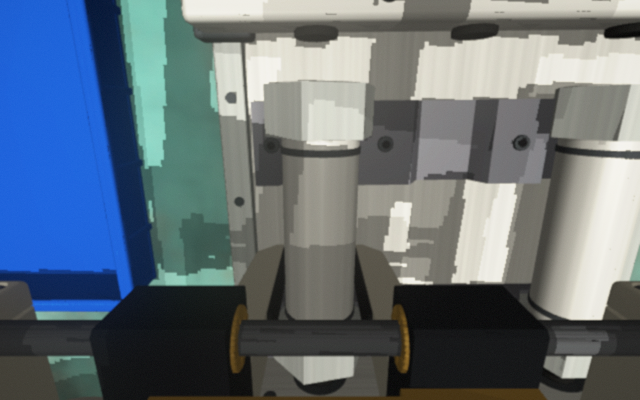

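>>> {"method": "jog_arm", "body": {"targets": [[0.1,0,0.1,0,0,0,0.8],[0.2,0,0.1,0,0,0,0.8],[0.2,0,0.1,0,0,0,0.45],[0.2,0,0.1,0,0,0,0.45],[0.2,0,0.1,0,0,0,0.45]]}}

```text
t: 17.18
tool_pos: [0.563, -0.012, 0.0355]
orientation: [-1.241, 1.185, 1.244]
force: [-0.3, 0.3, -0.4]
opening: 0.0507
```

>>> {"method": "jog_arm", "body": {"targets": [[-3,0,0,0,0,0,0.45],[-8,0,0,0,0,0,0.45],[-13,0,0,0,0,0,0.2],[-16,4,2,0,0,0,0.2],[-16,8,4,0,0,0,0.2]]}}

```text
t: 17.8
tool_pos: [0.4823, 0.024, 0.1989]
orientation: [-1.244, 1.181, 1.239]
force: [-0.3, 0.2, -0.5]
opening: 0.0733
```

Run:
```python
from h import *
st()
c=pic("wrist","w17.png");np.save("c17.npy",c,allow_pickle=True)
got(rig2w(-.124,0,.20),2.75,0)
```

```text
t 17.80 tcp [0.4823 0.024  0.1989] phi 92.6 down [ 0.006  0.002 -1.   ] F [-0.3  0.2 -0.5] open 0.0733 q [-0.06 -0.19  1.84  0.    1.49 -1.68]
shift [-0.39  3.93  2.51] turn [89.9  0.1 -0.2] axis [ 0.  0. -1.]
```

View pics/w17.png

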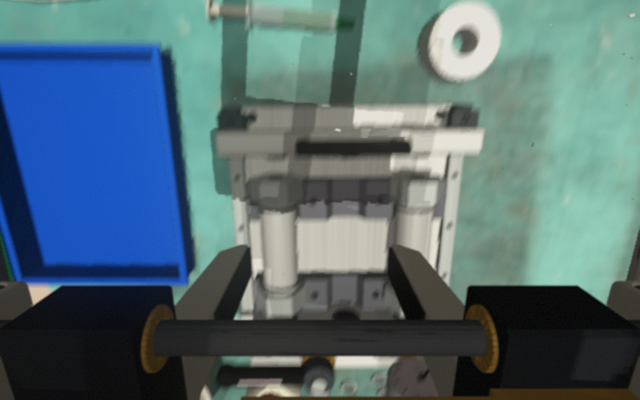

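>>> {"method": "jog_arm", "body": {"targets": [[-0.4,2,1,10,0,0,0],[-0.4,3.9,2.5,20,0,0,0],[-0.4,3.9,2.5,30,0,0,0],[-0.4,3.9,2.5,40,0,0,0],[-0.4,3.9,2.5,50,0,0,0]]}}

```text
t: 18.48
tool_pos: [0.4365, 0.0493, 0.2]
orientation: [-0.575, 1.492, 0.581]
force: [-0.3, 0.3, 0.3]
opening: 0.093
```

>>> {"method": "jog_arm", "body": {"targets": [[0,0,0,10,0,0,0],[0,0,0,20,0,0,0],[0,0,0,30,0,0,0],[0,0,0,40,0,0,0],[0,0,0,40,0,0,0]]}}

```text
t: 19.1
tool_pos: [0.4364, 0.0493, 0.1998]
orientation: [-0.03, 1.572, 0.036]
force: [-0.7, -0.4, -0.2]
opening: 0.0932
```

Run:
```python
from h import *
st()
c=np.load("c17.npy",allow_pickle=True).item()
print(w2rig(p2w(c,353.5,147,.094)),w2rig(p2w(c,297,147,.094)),w2rig(p2w(c,410,147,.094)))
c=pic("wrist","w18.png");np.save("c18.npy",c,allow_pickle=True)
```

```text
t 19.10 tcp [0.4364 0.0493 0.1998] phi 2.4 down [-0.002  0.004 -1.   ] F [-0.7 -0.4 -0.2] open 0.0932 q [-0.01 -0.31  1.94  0.    1.52 -0.05]
[-0.12727227 -0.00154285] [-0.12738082 -0.04631452] [-0.1271637   0.04323704]
```

View pics/w18.png

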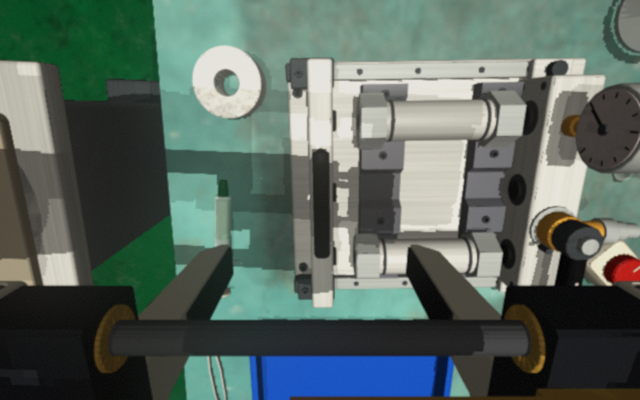

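>>> {"method": "jog_arm", "body": {"targets": [[5,0,0,-0.3,0,0,0.5],[9,0,0,-0.3,0,0,0.5],[11,0,0,-0.3,0,0,0.5],[12.8,0,0,-0.3,0,0,0.5],[12.8,0,0,-0.3,0,0,0.5]]}}

```text
t: 19.77
tool_pos: [0.4348, 0.0498, 0.0704]
orientation: [-0.039, 1.575, 0.045]
force: [-0.3, 0.6, 0.3]
opening: 0.0489
```

>>> {"method": "jog_arm", "body": {"targets": [[0,0,0,0,0,0,0.95],[0,0,0,0,0,0,0.95],[0,0,0,0,0,0,0.95],[0,0,0,0,0,0,0.95],[0,0,0,0,0,0,0.95]]}}

```text
t: 20.4
tool_pos: [0.436, 0.0498, 0.0711]
orientation: [-0.039, 1.573, 0.045]
force: [5.6, 0.5, -1.6]
opening: 0.0129
```

Run:
```python
from h import *
st()
pic("wrist","w19.png")
print(w2rig(robot.read_state()["tool_pos"]))
```

```text
t 20.40 tcp [0.436  0.0498 0.0711] phi 3.1 down [-0.002  0.004 -1.   ] F [ 5.6  0.5 -1.6] open 0.0129 q [-0.01 -0.19  2.08  0.    1.25 -0.06]
[-0.12432706  0.00046572]
```

View pics/w19.png

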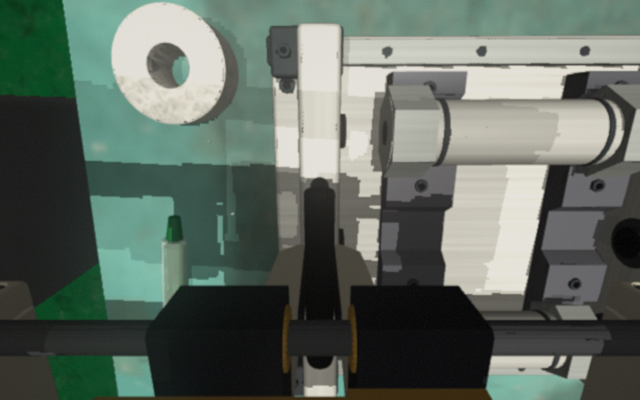

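>>> {"method": "jog_arm", "body": {"targets": [[0,0,0.8,0,0,0,0.95],[0,0,1.6,0,0,0,0.95],[0,0,2.4,0,0,0,0.95],[0,0,3.2,0,0,0,0.95],[0,0,3.2,0,0,0,0.95]]}}

```text
t: 21.08
tool_pos: [0.4676, 0.0516, 0.071]
orientation: [-0.039, 1.574, 0.045]
force: [-2.6, 0.8, 3.5]
opening: 0.0131
```

Run:
```python
from h import *
st()
print(w2rig(robot.read_state()["tool_pos"]))
pic("wrist","w20.png")
```

```text
t 21.07 tcp [0.4676 0.0516 0.071 ] phi 3.1 down [-0.004  0.004 -1.   ] F [-2.6  0.8  3.5] open 0.0131 q [-0.   -0.09  1.99  0.    1.25 -0.06]
[-0.09267934  0.00072936]
```

View pics/w20.png

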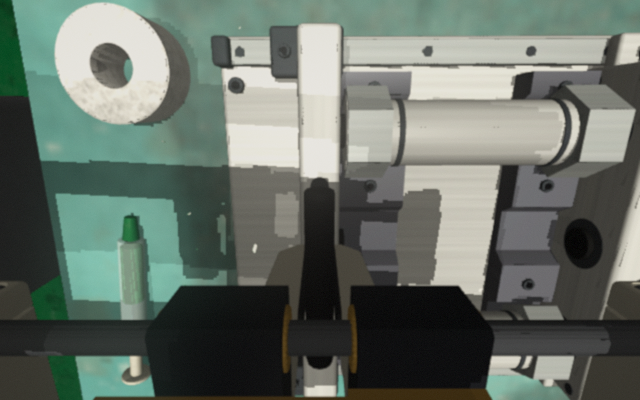

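Clamp has reached the housings; go on in small steps.

>>> {"method": "jog_arm", "body": {"targets": [[0,0,0.4,0,0,0,0.95],[0,0,0.7,0,0,0,0.95],[0,0,0.7,0,0,0,0.95]]}}

```text
t: 21.5
tool_pos: [0.4736, 0.0519, 0.071]
orientation: [-0.039, 1.577, 0.045]
force: [-6.2, -0.2, 7.6]
opening: 0.0129
```

>>> {"method": "jog_arm", "body": {"targets": [[0,0,0.3,0,0,0,0.95],[0,0,0.5,0,0,0,0.95],[0,0,0.5,0,0,0,0.95]]}}

```text
t: 21.88
tool_pos: [0.4746, 0.0519, 0.0709]
orientation: [-0.04, 1.586, 0.045]
force: [-25.0, -2.2, 23.3]
opening: 0.0131
```

Run:
```python
from h import *
st()
print(w2rig(robot.read_state()["tool_pos"]))
pic("wrist","w21.png")
```

```text
t 21.88 tcp [0.4746 0.0519 0.0709] phi 3.1 down [-0.016  0.003 -1.   ] F [-25.   -2.2  23.3] open 0.0131 q [-0.   -0.06  1.96  0.    1.26 -0.06]
[-0.08568551  0.00075948]
```

View pics/w21.png

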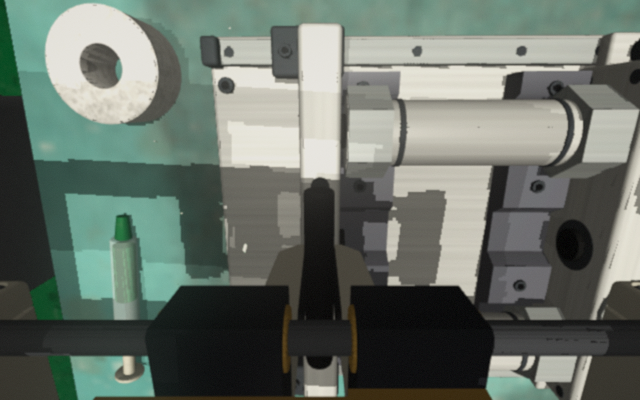

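Run:
```python
from h import *
c=optics.read_camera("wrist")
i=c["frame"][:,:,::-1].copy()
for yy in (.068,-.068):
  for x in (-.0725,.0675): 
    for z in (.064,):
      p=[w2p(c,rig2w(x,yy-.0015+d,z)) for d in (-.0127,.0127)]
      cv2.line(i,*[tuple(int(v) for v in q) for q in p],(0,0,255),1)
p=[w2p(c,rig2w(.0675,d,.068)) for d in (-.103,.103)]
cv2.line(i,*[tuple(int(v) for v in q) for q in p],(255,0,255),1)
cv2.imwrite("pics/w22.png",cv2.resize(i[40:400,280:640],None,fx=1.65,fy=1.65,interpolation=cv2.INTER_CUBIC))
pic("top","t22.png",(265,140,365,242),5.8)
```

```text
(no output)
```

View pics/w22.png

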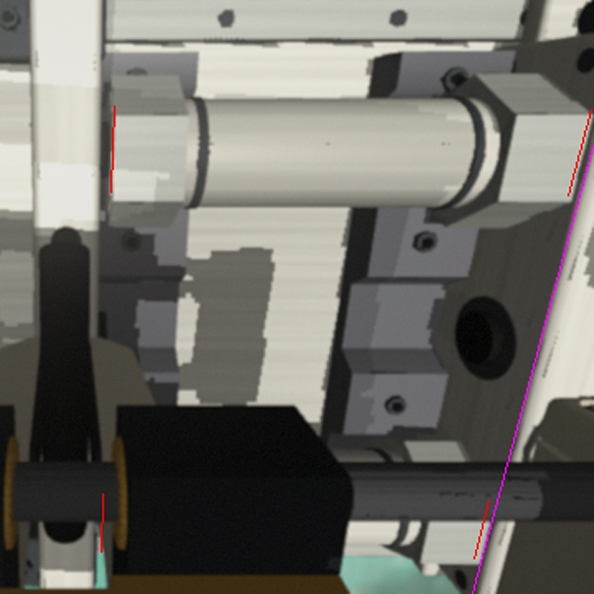

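View pics/t22.png

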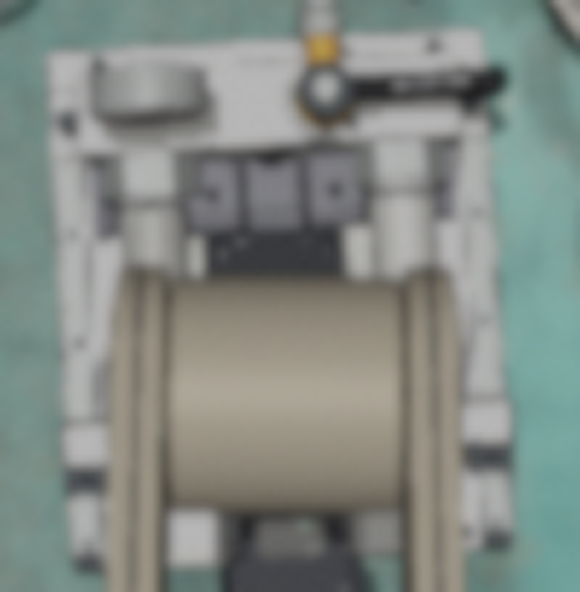

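>>> {"method": "jog_arm", "body": {"targets": [[0,0,0.1,0,0,0,0.95],[0,0,0.05,0,0,0,0.9],[0,0,0,0,0,0,0.5],[0,0,0,0,0,0,0.5],[0,0,0,0,0,0,0.5]]}}

```text
t: 22.65
tool_pos: [0.4747, 0.052, 0.0708]
orientation: [-0.04, 1.585, 0.045]
force: [0.8, 0.4, 0.6]
opening: 0.0383
```

Run:
```python
from h import *
st()
print(w2rig(robot.read_state()["tool_pos"]))
pic("wrist","w23.png")
```

```text
t 22.65 tcp [0.4747 0.052  0.0708] phi 3.1 down [-0.015  0.003 -1.   ] F [0.8 0.4 0.6] open 0.0383 q [-0.   -0.06  1.96  0.    1.25 -0.06]
[-0.08558633  0.00076434]
```

View pics/w23.png

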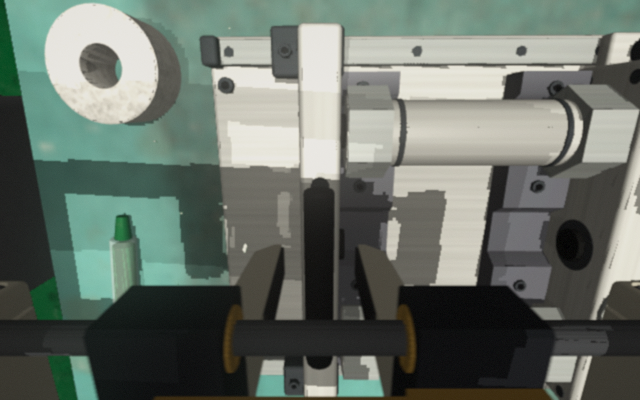

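>>> {"method": "jog_arm", "body": {"targets": [[-4,0,0,0,-0.8,0,0.5],[-9,0,0,0,-0.8,0,0.5],[-13,0,0,0,-0.8,0,0.5],[-13,-5,5,0,-0.8,0,0.5],[-13,-10,10,0,-0.8,0,0.5]]}}

```text
t: 23.32
tool_pos: [0.5716, -0.0326, 0.2008]
orientation: [-0.041, 1.568, 0.046]
force: [0.9, 1.0, 0.3]
opening: 0.0464
```

Run:
```python
from h import *
st()
got(rig2w(.09,-.098,.16),2.75,0)
```

```text
t 23.32 tcp [ 0.5716 -0.0326  0.2008] phi 3.2 down [ 0.002  0.004 -1.   ] F [0.9 1.  0.3] open 0.0464 q [-0.15  0.06  1.59  0.    1.48 -0.21]
shift [ 4.1  -1.04  8.27] turn [ 0.4  0.1 -0.2] axis [ 0.  0. -1.]
```

>>> {"method": "jog_arm", "body": {"targets": [[0,-1,5,0.4,0,0,0.5],[2,-1,8.3,0.4,0,0,0.5],[4,-1,8.3,0.4,0,0,0.5],[4,-1,8.3,0.4,0,0,0.5],[4,-1,8.3,0.4,0,0,0.5]]}}

```text
t: 23.95
tool_pos: [0.6546, -0.0377, 0.1618]
orientation: [-0.036, 1.568, 0.041]
force: [-0.6, -0.8, -0.1]
opening: 0.0463
```

Run:
```python
from h import *
st()
c=pic("wrist","w24.png");np.save("c24.npy",c,allow_pickle=True)
got(rig2w(.09,-.098,.089),2.75,0)
```

```text
t 23.95 tcp [ 0.6546 -0.0377  0.1618] phi 2.8 down [ 0.003  0.003 -1.   ] F [-0.6 -0.8 -0.1] open 0.0463 q [-0.14  0.31  1.39  0.    1.44 -0.19]
shift [ 7.35 -0.07 -0.06] turn [ 0.   0.2 -0.2] axis [ 0.  0. -1.]
```

View pics/w24.png

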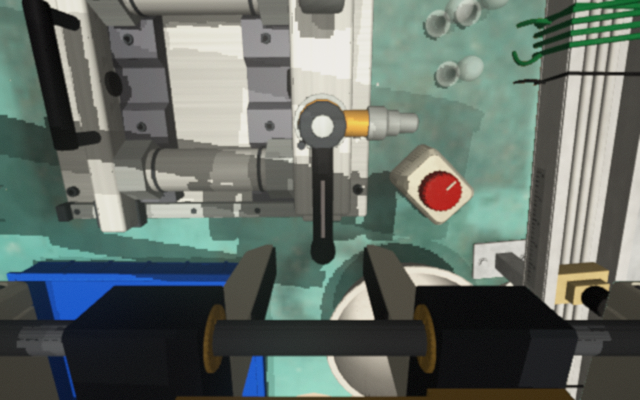

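Run:
```python
from h import *
c=np.load("c24.npy",allow_pickle=True).item()
t=optics.read_camera("top")
print("pivot",w2rig(p2w(c,322,126,.112)),"tip",w2rig(p2w(c,323,255,.109)),"mid",w2rig(p2w(c,322.5,200,.109)))
for z in (.03,.06,.09,.12): print(z,p2w(c,385,268,z).round(3),p2w(t,300+195/3.1,90+170/3.1,z).round(3),p2w(t,300+180/3.1,90+120/3.1,z).round(3))
```

```text
pivot [ 0.09057605 -0.03175832] tip [ 0.09161657 -0.12054024] mid [ 0.09110974 -0.0803455 ]
0.03 [ 0.721 -0.108  0.03 ] [ 0.697 -0.106  0.03 ] [ 0.749 -0.091  0.03 ]
0.06 [ 0.714 -0.093  0.06 ] [ 0.691 -0.103  0.06 ] [ 0.743 -0.088  0.06 ]
0.09 [ 0.707 -0.078  0.09 ] [ 0.686 -0.1    0.09 ] [ 0.736 -0.085  0.09 ]
0.12 [ 0.7   -0.063  0.12 ] [ 0.681 -0.096  0.12 ] [ 0.73  -0.082  0.12 ]
```

>>> {"method": "jog_arm", "body": {"targets": [[3,0,0.1,0,0,0,0.6],[5,0,0.1,0,0,0,0.65],[7.2,0,0.1,0,0,0,0.68],[7.2,0,0.1,0,0,0,0.68],[7.2,0,0.1,0,0,0,0.68]]}}

```text
t: 24.68
tool_pos: [0.6569, -0.0376, 0.0914]
orientation: [-0.036, 1.565, 0.041]
force: [-0.9, -1.0, 0.4]
opening: 0.03
```

```bash
cat > arc.py <<'E'
from h import *
import sys
st()
s=robot.read_state(); R0=Ro.from_rotvec(s["orientation"])
for a in map(float,sys.argv[1:]):
    A=np.radians(a); p=rig2w(.0905-.068*np.sin(A),-.0305-.068*np.cos(A),.089)
    d=R0.inv().apply(p-s["tool_pos"])*100
    best=min(((R0.inv()*tgt(np.radians(2.75-a+k))).as_rotvec(degrees=True) for k in(0,180)),key=np.linalg.norm)
    print(a,d.round(2),best.round(1))
E
python3 arc.py 0 9 18 27 36 45; python3 -c "
from h import *
pic('wrist','w25.png')"
```

```text
t 24.68 tcp [ 0.6569 -0.0376  0.0914] phi 2.8 down [ 0.005  0.003 -1.   ] F [-0.9 -1.   0.4] open 0.0300 q [-0.14  0.37  1.45  0.    1.32 -0.19]
0.0 [ 0.23 -0.11 -0.17] [ 0.1  0.3 -0.2]
9.0 [ 0.23 -0.02 -1.23] [ 9.1  0.3 -0.2]
18.0 [ 0.22  0.23 -2.27] [18.1  0.3 -0.2]
27.0 [ 0.22  0.64 -3.25] [27.1  0.3 -0.2]
36.0 [ 0.22  1.19 -4.16] [36.1  0.2 -0.3]
45.0 [ 0.21  1.89 -4.97] [45.1  0.2 -0.3]
```

View pics/w25.png

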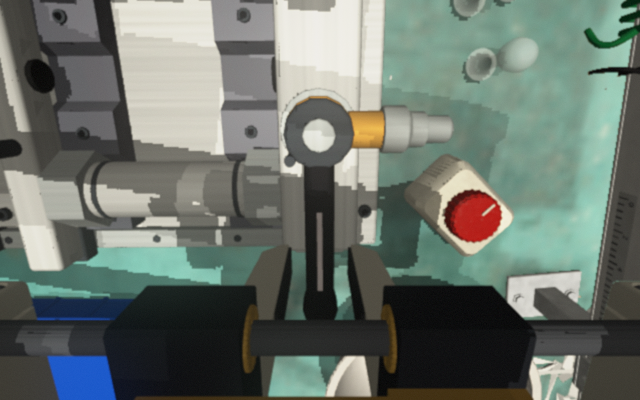

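>>> {"method": "jog_arm", "body": {"targets": [[0.1,0,-1.2,9,0,0,0.68],[0.1,0.2,-2.3,18,0,0,0.68],[0.1,0.6,-3.25,27,0,0,0.68],[0.1,1.2,-4.15,36,0,0,0.68],[0.1,1.9,-5,45,0,0,0.68]]}}

```text
t: 25.35
tool_pos: [0.6079, -0.0216, 0.0926]
orientation: [0.584, 1.483, -0.575]
force: [3.3, 0.4, -0.3]
opening: 0.0294
```

```bash
python3 arc.py 50 60 70 80 90
```

```text
t 25.35 tcp [ 0.6079 -0.0216  0.0926] phi -42.5 down [ 0.01   0.002 -1.   ] F [ 3.3  0.4 -0.3] open 0.0294 q [-0.12  0.23  1.61  0.    1.29  0.62]
50.0 [ 0.36 -0.05 -0.74] [ 4.7  0.3 -0.5]
60.0 [ 0.35  0.15 -1.91] [14.7  0.3 -0.5]
70.0 [ 0.35  0.55 -3.03] [24.7  0.2 -0.5]
80.0 [ 0.35  1.14 -4.06] [34.7  0.2 -0.6]
90.0 [ 0.35  1.89 -4.97] [44.7  0.1 -0.6]
```

>>> {"method": "jog_arm", "body": {"targets": [[0.2,0,-0.9,6,0,0,0.68],[0.2,0.15,-1.9,15,0,0,0.68],[0.2,0.55,-3,25,0,0,0.68],[0.2,1.1,-4.1,35,0,0,0.68],[0.2,1.9,-5,44.5,0,0,0.68]]}}

```text
t: 25.98
tool_pos: [0.5847, 0.0265, 0.0919]
orientation: [1.182, 1.223, -1.165]
force: [-0.1, 0.2, 0.5]
opening: 0.0295
```

```bash
python3 arc.py 90; python3 -c "
from h import *
pic('wrist','w26.png')"
```

```text
t 25.98 tcp [0.5847 0.0265 0.0919] phi -87.3 down [ 0.012  0.002 -1.   ] F [-0.1  0.2  0.5] open 0.0295 q [-0.04  0.17  1.68  0.    1.28  1.48]
90.0 [ 0.29 -0.06  0.05] [-0.1 -0.1 -0.7]
```

View pics/w26.png

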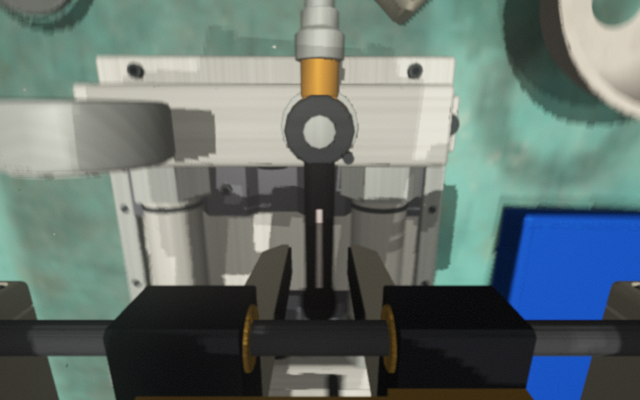

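>>> {"method": "jog_arm", "body": {"targets": [[0,0,0,0,0,0,0.68],[0,0,0,0,0,0,0.68],[0,0,0,0,0,0,0.68],[0,0,0,0,0,0,0.68],[0,0,0,0,0,0,0.68]]}}

```text
t: 26.65
tool_pos: [0.5846, 0.0277, 0.0918]
orientation: [1.188, 1.22, -1.171]
force: [0.2, -0.4, -0.2]
opening: 0.0296
```

>>> {"method": "jog_arm", "body": {"targets": [[0,0,0,0,0,0,0.68],[0,0,0,0,0,0,0.68],[0,0,0,0,0,0,0.68],[0,0,0,0,0,0,0.68],[0,0,0,0,0,0,0.68]]}}

```text
t: 27.28
tool_pos: [0.5846, 0.0277, 0.0919]
orientation: [1.188, 1.22, -1.171]
force: [0.3, -0.6, 0.3]
opening: 0.0298
```

>>> {"method": "jog_arm", "body": {"targets": [[0,0,0,0,0,0,0.68],[0,0,0,0,0,0,0.68],[0,0,0,0,0,0,0.68],[0,0,0,0,0,0,0.68],[0,0,0,0,0,0,0.68]]}}

```text
t: 27.9
tool_pos: [0.5846, 0.0276, 0.0918]
orientation: [1.188, 1.22, -1.171]
force: [0.1, 0.9, -0.0]
opening: 0.0296
```

>>> {"method": "jog_arm", "body": {"targets": [[0,0,0,0,0,0,0.68],[0,0,0,0,0,0,0.68],[0,0,0,0,0,0,0.68],[0,0,0,0,0,0,0.68],[0,0,0,0,0,0,0.68]]}}

```text
t: 28.52
tool_pos: [0.5846, 0.0277, 0.0918]
orientation: [1.188, 1.22, -1.171]
force: [-0.2, 0.5, -0.8]
opening: 0.0297
```

```bash
python3 arc.py 90 81 72 63 54 45
```

```text
t 28.52 tcp [0.5846 0.0277 0.0918] phi -87.8 down [ 0.012  0.003 -1.   ] F [-0.2  0.5 -0.8] open 0.0297 q [-0.04  0.17  1.68  0.    1.28  1.49]
90.0 [ 0.28 -0.06  0.17] [-0.5 -0.1 -0.7]
81.0 [0.28 0.04 1.24] [-9.5 -0.1 -0.7]
72.0 [0.28 0.3  2.27] [-18.5  -0.   -0.7]
63.0 [0.29 0.71 3.25] [-27.5   0.   -0.7]
54.0 [0.29 1.28 4.16] [-36.5   0.1  -0.7]
45.0 [0.3  1.98 4.96] [-45.5   0.2  -0.7]
```

>>> {"method": "jog_arm", "body": {"targets": [[0.2,0,1.25,-9.5,0,0,0.68],[0.2,0.3,2.3,-18.5,0,0,0.68],[0.2,0.7,3.25,-27.5,0,0,0.68],[0.2,1.3,4.2,-36.5,0,0,0.68],[0.2,2,5,-45.5,0,0,0.68]]}}

```text
t: 29.15
tool_pos: [0.6063, -0.0214, 0.09]
orientation: [0.578, 1.484, -0.567]
force: [-1.4, 1.9, 1.6]
opening: 0.0298
```

```bash
python3 arc.py 40 30 20 10 0
```

```text
t 29.15 tcp [ 0.6063 -0.0214  0.09  ] phi -42.0 down [ 0.011  0.003 -1.   ] F [-1.4  1.9  1.6] open 0.0298 q [-0.12  0.23  1.62  0.    1.28  0.61]
40.0 [0.11 0.04 0.58] [-4.7  0.4 -0.6]
30.0 [0.12 0.24 1.75] [-14.7   0.4  -0.5]
20.0 [0.13 0.64 2.86] [-24.7   0.5  -0.5]
10.0 [0.14 1.23 3.89] [-34.7   0.5  -0.4]
0.0 [0.15 1.99 4.81] [-44.7   0.6  -0.4]
```

>>> {"method": "jog_arm", "body": {"targets": [[0,0.1,0.8,-7,0,0,0.68],[0,0.25,1.8,-15,0,0,0.68],[0,0.65,2.9,-25,0,0,0.68],[0,1.25,3.9,-35,0,0,0.68],[0,2,4.9,-44.7,0,0,0.68]]}}

```text
t: 29.78
tool_pos: [0.6564, -0.0395, 0.0905]
orientation: [-0.039, 1.559, 0.044]
force: [0.3, -0.8, 0.5]
opening: 0.0296
```

>>> {"method": "jog_arm", "body": {"targets": [[0,0,0,0,0,0,0.5],[0,0,0,0,0,0,0.5]]}}

```text
t: 30.02
tool_pos: [0.656, -0.0394, 0.0902]
orientation: [-0.036, 1.56, 0.041]
force: [-0.0, 0.9, 0.6]
opening: 0.0441
```

```bash
python3 arc.py 0; python3 -c "
from h import *
pic('wrist','w27.png')"
```

```text
t 30.02 tcp [ 0.656  -0.0394  0.0902] phi 2.8 down [ 0.01   0.003 -1.   ] F [-0.   0.9  0.6] open 0.0441 q [-0.14  0.36  1.46  0.    1.31 -0.19]
0.0 [ 0.12  0.06 -0.06] [ 0.1  0.6 -0.2]
```

View pics/w27.png

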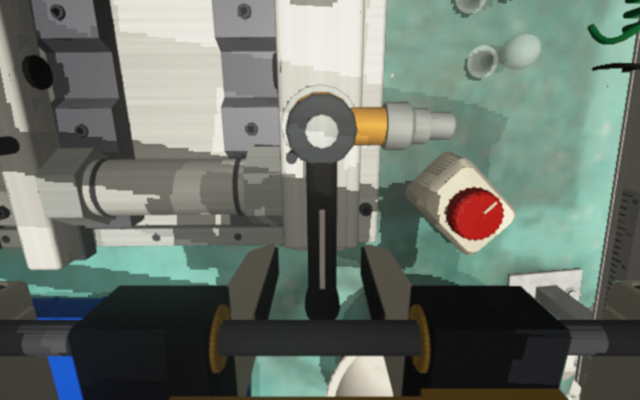

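>>> {"method": "jog_arm", "body": {"targets": [[-4,0,0,0,0.5,0,0.5],[-8,0,0,0,0.5,0,0.5],[-11,0,0,0,0.5,0,0.5],[-11,4,-6,0,0.5,0,0.5],[-11,8,-12,0,0.5,0,0.5]]}}

```text
t: 30.7
tool_pos: [0.5462, 0.0248, 0.1994]
orientation: [-0.034, 1.568, 0.039]
force: [0.4, 0.6, 0.1]
opening: 0.0464
```

Run:
```python
from h import *
st()
got([.4747,.052,.16],3,0)
```

```text
t 30.70 tcp [0.5462 0.0248 0.1994] phi 2.7 down [ 0.002  0.003 -1.   ] F [0.4 0.6 0.1] open 0.0464 q [-0.05 -0.01  1.67  0.    1.48 -0.1 ]
shift [ 3.93  3.04 -7.03] turn [-0.3  0.1 -0.2] axis [ 0.  0. -1.]
```

>>> {"method": "jog_arm", "body": {"targets": [[0,1.5,-4,-0.3,0,0,0.5],[2,3,-7,-0.3,0,0,0.5],[4,3,-7,-0.3,0,0,0.5],[4,3,-7,-0.3,0,0,0.5],[4,3,-7,-0.3,0,0,0.5]]}}

```text
t: 31.32
tool_pos: [0.4755, 0.0515, 0.1602]
orientation: [-0.037, 1.567, 0.042]
force: [0.2, 0.6, 0.5]
opening: 0.0466
```

Run:
```python
from h import *
st()
got([.4747,.052,.071],3,0)
pic("wrist","w28.png")
```

```text
t 31.32 tcp [0.4755 0.0515 0.1602] phi 2.9 down [ 0.003  0.003 -1.   ] F [0.2 0.6 0.5] open 0.0466 q [-0.   -0.17  1.9   0.    1.42 -0.05]
shift [ 8.92  0.02 -0.11] turn [-0.1  0.2 -0.2] axis [ 0.  0. -1.]
```

View pics/w28.png

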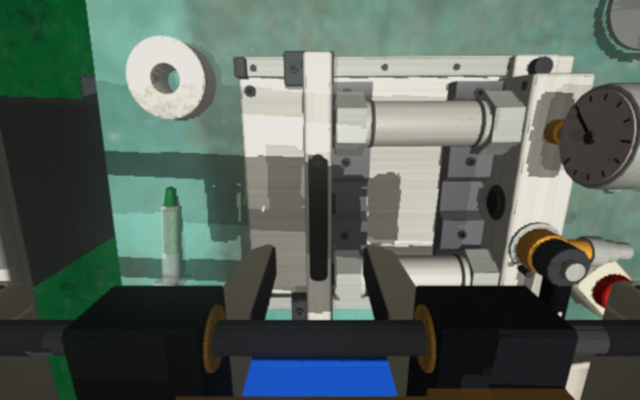

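>>> {"method": "jog_arm", "body": {"targets": [[5,0,-0.1,0,0,0,0.5],[8.9,0,-0.1,0,0,0,0.5],[8.9,0,-0.1,0,0,0,0.5],[8.9,0,-0.1,0,0,0,0.5],[8.9,0,-0.1,0,0,0,0.95]]}}

```text
t: 32.0
tool_pos: [0.477, 0.0517, 0.0739]
orientation: [-0.037, 1.563, 0.042]
force: [0.3, -0.6, -0.5]
opening: 0.0405
```

>>> {"method": "jog_arm", "body": {"targets": [[0,0,0,0,0,0,0.95],[0,0,0,0,0,0,0.95],[0,0,0,0,0,0,0.95],[0,0,0,0,0,0,0.95],[0,0,0,0,0,0,0.95]]}}

```text
t: 32.62
tool_pos: [0.4749, 0.0515, 0.0739]
orientation: [-0.038, 1.568, 0.042]
force: [-11.4, -0.9, 11.7]
opening: 0.0131
```

>>> {"method": "jog_arm", "body": {"targets": [[0,0,-0.8,0,0,0,0.95],[0,0,-1.6,0,0,0,0.95],[0,0,-2.4,0,0,0,0.95],[0,0,-3.3,0,0,0,0.95],[0,0,-3.3,0,0,0,0.95]]}}

```text
t: 33.25
tool_pos: [0.4418, 0.0497, 0.074]
orientation: [-0.038, 1.567, 0.042]
force: [-0.0, -1.6, -0.3]
opening: 0.0127
```

Run:
```python
from h import *
st()
pic("wrist","w29.png")
```

```text
t 33.25 tcp [0.4418 0.0497 0.074 ] phi 2.9 down [ 0.004  0.002 -1.   ] F [-0.  -1.6 -0.3] open 0.0127 q [-0.01 -0.18  2.07  0.    1.25 -0.06]
```

View pics/w29.png

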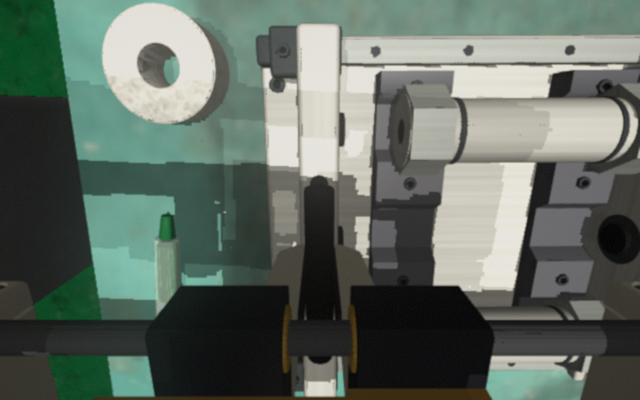

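>>> {"method": "jog_arm", "body": {"targets": [[0,0,0,0,0,0,0.5],[0,0,0,0,0,0,0.5],[0,0,0,0,0,0,0.5],[-6,0,0,0,0,0,0.5],[-12,0,0,0,0,0,0.5]]}}

```text
t: 33.92
tool_pos: [0.4405, 0.0494, 0.1946]
orientation: [-0.038, 1.57, 0.042]
force: [1.7, 0.7, 0.5]
opening: 0.0464
```

Run:
```python
from h import *
st()
got(rig2w(-.002,-.0675,.16),92.75,0)
```

```text
t 33.92 tcp [0.4405 0.0494 0.1946] phi 2.9 down [ 0.001  0.002 -1.   ] F [1.7 0.7 0.5] open 0.0464 q [-0.01 -0.3   1.94  0.    1.5  -0.06]
shift [ 3.46 -6.78 11.76] turn [-89.8   0.1  -0.1] axis [ 0.  0. -1.]
```

>>> {"method": "jog_arm", "body": {"targets": [[0,-2,3,-10,0,0,0.5],[0,-4,6,-20,0,0,0.5],[0,-6.8,9,-30,0,0,0.45],[0,-6.8,11.8,-40,0,0,0.45],[0,-6.8,11.8,-50,0,0,0.45]]}}

```text
t: 34.55
tool_pos: [0.563, -0.0129, 0.1939]
orientation: [-0.722, 1.445, 0.726]
force: [-0.6, 0.3, 0.2]
opening: 0.0509
```

>>> {"method": "jog_arm", "body": {"targets": [[0,0,0,-10,0,0,0.45],[0,0,0,-20,0,0,0.45],[0,0,0,-30,0,0,0.45],[2,0,0,-40,0,0,0.45],[3,0,0,-40,0,0,0.45]]}}

```text
t: 35.17
tool_pos: [0.5624, -0.0127, 0.1625]
orientation: [-1.246, 1.182, 1.252]
force: [0.2, 0.2, -0.3]
opening: 0.0509
```

Run:
```python
from h import *
st()
got(rig2w(-.002,-.0675,.03),92.75,0)
c=pic("wrist","w30.png");np.save("c30.npy",c,allow_pickle=True)
```

```text
t 35.17 tcp [ 0.5624 -0.0127  0.1625] phi 93.1 down [-0.002  0.003 -1.   ] F [ 0.2  0.2 -0.3] open 0.0509 q [-0.12  0.06  1.66  0.    1.42 -1.74]
shift [1.326e+01 7.000e-02 1.000e-02] turn [ 0.4  0.2 -0.1] axis [ 0.  0. -1.]
```

View pics/w30.png

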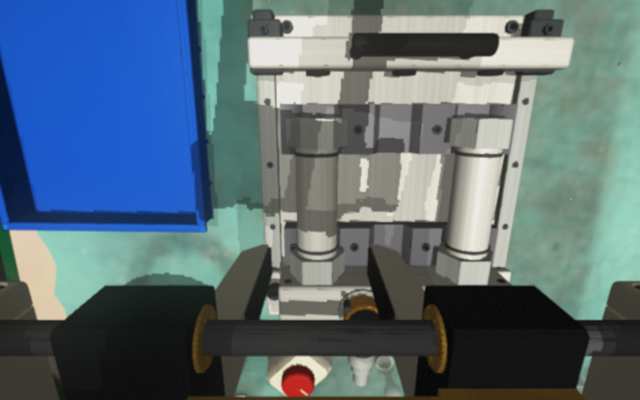

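Run:
```python
from h import *
c=np.load("c30.npy",allow_pickle=True).item()
for cc in ((319,152),(318,250),(474,153),(463,250)): print(w2rig(p2w(c,*cc,.06)))
for cc in ((192,228),(0,231),(208,0)): print(p2w(c,*cc,.036).round(4))
```

```text
[-0.04625174 -0.06965879]
[ 0.03763282 -0.06994236]
[-0.0463039   0.05294744]
[0.03683403 0.0547748 ]
[ 0.5961 -0.1288  0.036 ]
[ 0.6087 -0.3051  0.036 ]
[ 0.4097 -0.1073  0.036 ]
```

>>> {"method": "jog_arm", "body": {"targets": [[5,0.2,0,0.4,0,0,0.45],[9,0.2,0,0.4,0,0,0.45],[13.2,0.2,0,0.4,0,0,0.45],[13.2,0.2,0,0.4,0,0,0.45],[13.2,0.2,0,0.4,0,0,0.6]]}}

```text
t: 35.85
tool_pos: [0.5604, -0.0124, 0.031]
orientation: [-1.238, 1.187, 1.244]
force: [0.5, -0.2, -0.2]
opening: 0.0451
```

>>> {"method": "jog_arm", "body": {"targets": [[0,0,0,0,0,0,0.8],[0,0,0,0,0,0,0.8],[0,0,0,0,0,0,0.8],[0,0,0,0,0,0,0.8]]}}

```text
t: 36.35
tool_pos: [0.5621, -0.0127, 0.0334]
orientation: [-1.24, 1.186, 1.241]
force: [-1.7, -1.0, 7.7]
opening: 0.0347
```

Run:
```python
from h import *
st()
```

```text
t 36.35 tcp [ 0.5621 -0.0127  0.0334] phi 92.5 down [ 0.002  0.002 -1.   ] F [-1.7 -1.   7.7] open 0.0347 q [-0.12  0.2   1.77  0.    1.18 -1.73]
```

>>> {"method": "jog_arm", "body": {"targets": [[-1,0,0,0,0,0,0.8],[-2.5,0,0,0,0,0,0.8],[-5,0,0,0,0,0,0.8],[-5,0,0,0,0,0,0.8]]}}

```text
t: 36.85
tool_pos: [0.5644, -0.013, 0.0867]
orientation: [-1.243, 1.182, 1.236]
force: [0.9, 0.6, -0.9]
opening: 0.0351
```

Run:
```python
from h import *
st()
pic("wrist","w31.png")
```

```text
t 36.85 tcp [ 0.5644 -0.013   0.0867] phi 92.5 down [ 0.007  0.002 -1.   ] F [ 0.9  0.6 -0.9] open 0.0351 q [-0.12  0.13  1.74  0.    1.27 -1.73]
```

View pics/w31.png

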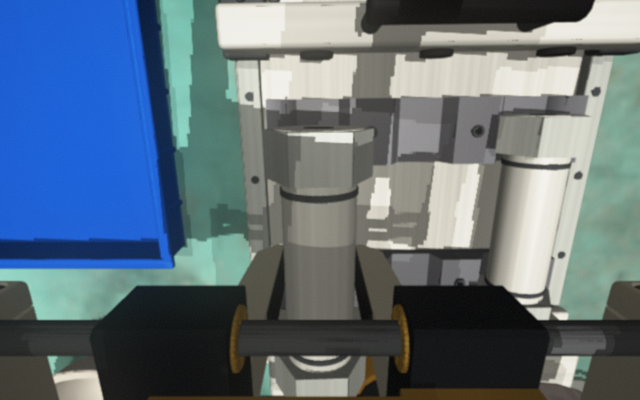

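>>> {"method": "jog_arm", "body": {"targets": [[-5,0,0,0,0,0,0.8],[-10,0,0,0,0,0,0.8],[-12,1,-6,10,0,0,0.8],[-12,2,-12,20,0,0,0.8],[-12,2.5,-18,30,0,0,0.8]]}}

```text
t: 37.52
tool_pos: [0.5449, -0.1955, 0.204]
orientation: [-0.844, 1.395, 0.843]
force: [0.2, 0.3, -1.7]
opening: 0.0355
```

Run:
```python
from h import *
st()
got([.5285,-.205,.15],2.2,0)
```

```text
t 37.52 tcp [ 0.5449 -0.1955  0.204 ] phi 62.2 down [ 0.005  0.002 -1.   ] F [ 0.2  0.3 -1.7] open 0.0355 q [-0.44  0.08  1.57  0.    1.49 -1.52]
shift [ 5.39  1.03 -1.63] turn [60.   0.3  0. ] axis [ 0.  0. -1.]
```

>>> {"method": "jog_arm", "body": {"targets": [[0,1,-1.6,10,0,0,0.8],[0,1,-1.6,20,0,0,0.8],[0,1,-1.6,30,0,0,0.8],[0,1,-1.6,40,0,0,0.8],[0,1,-1.6,50,0,0,0.8]]}}

```text
t: 38.15
tool_pos: [0.5281, -0.2048, 0.2025]
orientation: [-0.16, 1.561, 0.164]
force: [-0.9, 0.0, -1.8]
opening: 0.0349
```

>>> {"method": "jog_arm", "body": {"targets": [[0,0,0,10,0,0,0.8],[2,0,0,10,0,0,0.8],[5,0,0,10,0,0,0.8],[5,0,0,10,0,0,0.8]]}}

```text
t: 38.65
tool_pos: [0.5255, -0.2033, 0.1477]
orientation: [-0.023, 1.574, 0.033]
force: [0.5, 0.4, -2.1]
opening: 0.0352
```

Run:
```python
from h import *
st()
got([.5285,-.210,.0185],2.2,0)
c=pic("wrist","w32.png");np.save("c32.npy",c,allow_pickle=True)
```

```text
t 38.65 tcp [ 0.5255 -0.2033  0.1477] phi 2.0 down [-0.004  0.007 -1.   ] F [ 0.5  0.4 -2.1] open 0.0352 q [-0.46  0.08  1.67  0.    1.39 -0.5 ]
shift [12.91 -0.77  0.32] turn [-0.2 -0.2 -0.4] axis [ 0.  0. -1.]
```

View pics/w32.png

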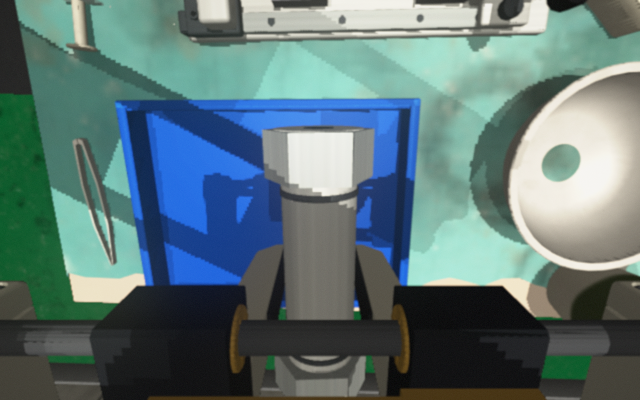

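Run:
```python
from h import *
c=np.load("c32.npy",allow_pickle=True).item()
t=optics.read_camera("top")
print(p2w(c,117,101,.036),p2w(c,420,98,.036))
for z in(.05,.1): print(p2w(t,300+255/3.1,90+198/3.1,z),p2w(c,510,175,z))
i=t["frame"][:,:,::-1][90:280,300:510]; cv2.imwrite("pics/t32.png",cv2.resize(i,None,fx=3.1,fy=3.1))
```

```text
[ 0.36216604 -0.12731435  0.036     ] [ 0.59973289 -0.11654742  0.036     ]
[ 0.66439692 -0.16485588  0.05      ] [ 0.67366817 -0.17223194  0.05      ]
[ 0.65653754 -0.15729098  0.1       ] [ 0.64513038 -0.1635571   0.1       ]
```

>>> {"method": "jog_arm", "body": {"targets": [[4,-0.8,0.3,-0.2,0,-0.4,0.8],[8,-0.8,0.3,-0.2,0,-0.4,0.8],[11,-0.8,0.3,-0.2,0,-0.4,0.8],[12.8,-0.8,0.3,-0.2,0,-0.4,0.8],[12.8,-0.8,0.3,-0.2,0,-0.4,0.8]]}}

```text
t: 39.38
tool_pos: [0.5308, -0.2116, 0.0232]
orientation: [-0.032, 1.57, 0.028]
force: [-0.1, 0.7, -1.1]
opening: 0.0352
```

>>> {"method": "jog_arm", "body": {"targets": [[0,0,0,0,0,0,0.8],[0,0,0,0,0,0,0.8]]}}

```text
t: 39.62
tool_pos: [0.532, -0.2121, 0.0249]
orientation: [-0.033, 1.568, 0.027]
force: [-0.1, -0.7, -1.8]
opening: 0.0351
```

Run:
```python
from h import *
st()
c=pic("wrist","w33.png")
```

```text
t 39.62 tcp [ 0.532  -0.2121  0.0249] phi 2.2 down [ 0.003 -0.004 -1.   ] F [-0.1 -0.7 -1.8] open 0.0351 q [-0.47  0.23  1.75 -0.    1.16 -0.51]
```

View pics/w33.png

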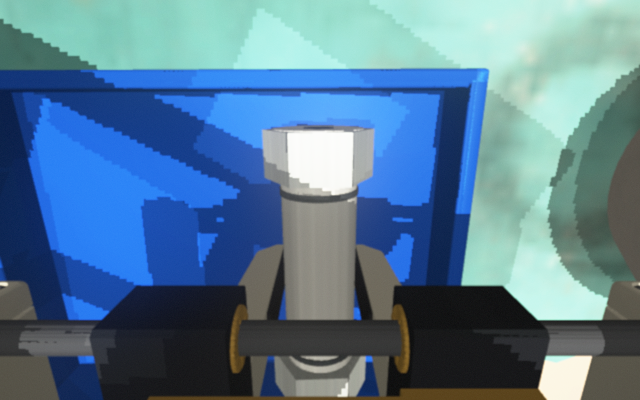

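>>> {"method": "jog_arm", "body": {"targets": [[0.4,0,0,0,0,0,0.8],[0.7,0,0,0,0,0,0.8],[0.7,0,0,0,0,0,0.8],[0.7,0,0,0,0,0,0.8]]}}

```text
t: 40.17
tool_pos: [0.5317, -0.212, 0.0175]
orientation: [-0.033, 1.568, 0.028]
force: [0.4, 0.4, -2.4]
opening: 0.0351
```

>>> {"method": "jog_arm", "body": {"targets": [[0.1,0,0,0,0,0,0.8],[0.2,0,0,0,0,0,0.8],[0.2,0,0,0,0,0,0.8]]}}

```text
t: 40.55
tool_pos: [0.5318, -0.2121, 0.0173]
orientation: [-0.033, 1.568, 0.028]
force: [-8.3, 4.1, 16.0]
opening: 0.0354
```

Contact with the tray floor; release.

>>> {"method": "jog_arm", "body": {"targets": [[0,0,0,0,0,0,0.75],[-0.1,0,0,0,0,0,0.45],[-0.1,0,0,0,0,0,0.45],[-0.1,0,0,0,0,0,0.45]]}}

```text
t: 41.05
tool_pos: [0.5318, -0.2121, 0.0182]
orientation: [-0.033, 1.568, 0.028]
force: [0.4, -0.8, -0.7]
opening: 0.0512
```

>>> {"method": "jog_arm", "body": {"targets": [[-4,0,0,0,0,0,0.45],[-9,0,0,0,0,0,0.45],[-15,0,0,0,0,0,0.45],[-18,0,0,-10,0,0,0.45],[-18,2,0,-20,0,0,0.45]]}}

```text
t: 41.68
tool_pos: [0.5326, -0.1931, 0.2023]
orientation: [-0.313, 1.542, 0.301]
force: [0.2, -0.1, 0.3]
opening: 0.051
```

Run:
```python
from h import *
st()
c=pic("wrist","w34.png")
got([.50,.0,.21],60,0)
```

```text
t 41.67 tcp [ 0.5326 -0.1931  0.2023] phi 22.4 down [ 0.008 -0.007 -1.   ] F [ 0.2 -0.1  0.3] open 0.0510 q [-0.44  0.04  1.62 -0.    1.48 -0.83]
shift [-1.06 18.71  4.52] turn [-37.    0.1   0.4] axis [ 0.  0. -1.]
```

View pics/w34.png

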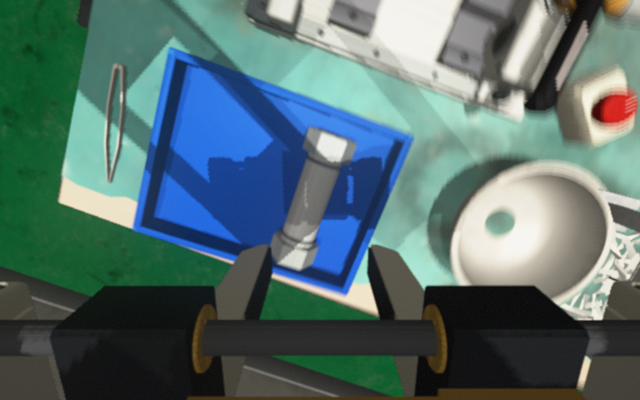

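Run:
```python
from h import *
got(rig2w(-.004,.0665,.20),92.75,0)
```

```text
shift [-0.08 27.83 14.14] turn [-69.7  -0.    0.4] axis [ 0.  0. -1.]
```

>>> {"method": "jog_arm", "body": {"targets": [[0,5,3,-10,0,0,0.45],[0,10,6,-20,0,0,0.45],[0,16,8,-30,0,0,0.45],[0,22,11,-40,0,0,0.45],[0,27.8,14.1,-50,0,0,0.45]]}}

```text
t: 42.35
tool_pos: [0.5516, 0.1143, 0.1987]
orientation: [-0.995, 1.332, 0.985]
force: [1.9, -0.3, -0.2]
opening: 0.0512
```

>>> {"method": "jog_arm", "body": {"targets": [[0,0,0,-10,0,0,0.45],[0,0,0,-20,0,0,0.45],[1,0,0,-20,0,0,0.45],[1,0,0,-20,0,0,0.45]]}}

```text
t: 42.85
tool_pos: [0.5507, 0.1138, 0.1868]
orientation: [-1.25, 1.187, 1.242]
force: [0.0, -0.3, 0.1]
opening: 0.0513
```

Run:
```python
from h import *
st()
got(rig2w(-.004,.0665,.033),92.75,0)
c=pic("wrist","w35.png");np.save("c35.npy",c,allow_pickle=True)
```

```text
t 42.85 tcp [0.5507 0.1138 0.1868] phi 92.9 down [ 0.002 -0.004 -1.   ] F [ 0.  -0.3  0.1] open 0.0513 q [ 0.12  0.04  1.64 -0.    1.46 -1.5 ]
shift [15.38 -0.24  0.83] turn [ 0.1 -0.2  0.1] axis [ 0.  0. -1.]
```

View pics/w35.png

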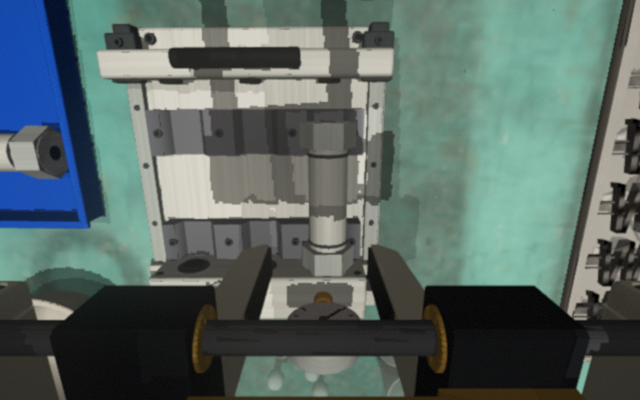

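>>> {"method": "jog_arm", "body": {"targets": [[4,-0.2,0.8,0,0,0,0.45],[9,-0.2,0.8,0,0,0,0.45],[13,-0.2,0.8,0,0,0,0.45],[15.2,-0.2,0.8,0,0,0,0.45],[15.2,-0.2,0.8,0,0,0,0.45]]}}

```text
t: 43.52
tool_pos: [0.5511, 0.1207, 0.0332]
orientation: [-1.247, 1.191, 1.244]
force: [0.5, -0.3, 0.1]
opening: 0.0508
```

>>> {"method": "jog_arm", "body": {"targets": [[0,0,0,0,0,0,0.6],[0,0,0,0,0,0,0.8],[0,0,0,0,0,0,0.8],[0,0,0,0,0,0,0.8],[0,0,0,0,0,0,0.8]]}}

```text
t: 44.15
tool_pos: [0.5521, 0.121, 0.0347]
orientation: [-1.248, 1.189, 1.242]
force: [-1.1, 0.9, 5.6]
opening: 0.035
```

>>> {"method": "jog_arm", "body": {"targets": [[-1,0,0,0,0,0,0.8],[-3,0,0,0,0,0,0.8],[-6,0,0,0,0,0,0.8],[-6,0,0,0,0,0,0.8]]}}

```text
t: 44.65
tool_pos: [0.5549, 0.1215, 0.0988]
orientation: [-1.251, 1.183, 1.237]
force: [-0.2, 0.3, -1.6]
opening: 0.035
```

Run:
```python
from h import *
st()
c=pic("wrist","w36.png")
```

```text
t 44.65 tcp [0.5549 0.1215 0.0988] phi 92.7 down [ 0.008 -0.003 -1.   ] F [-0.2  0.3 -1.6] open 0.0350 q [ 0.13  0.13  1.72 -0.    1.29 -1.49]
```

View pics/w36.png

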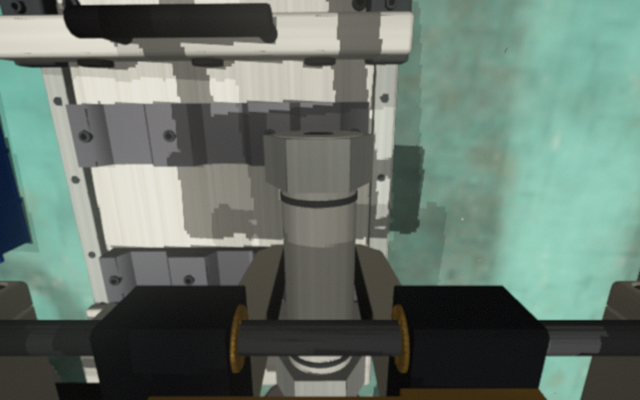

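>>> {"method": "jog_arm", "body": {"targets": [[-6,0,0,0,0,0,0.8],[-11,1,0,0,0,0,0.8],[-12,4,-6,10,0,0,0.8],[-12,8,-12,20,0,0,0.8],[-12,10,-18,30,0,0,0.8]]}}

```text
t: 45.32
tool_pos: [0.465, -0.0493, 0.2158]
orientation: [-0.853, 1.398, 0.845]
force: [1.3, 0.1, -1.2]
opening: 0.0353
```

Run:
```python
from h import *
st()
got([.4385,-.21,.2],2.2,0)
```

```text
t 45.33 tcp [ 0.465  -0.0493  0.2158] phi 62.5 down [ 0.004 -0.004 -1.   ] F [ 1.3  0.1 -1.2] open 0.0353 q [-0.21 -0.24  1.85 -0.    1.53 -1.3 ]
shift [  1.63  -5.07 -15.47] turn [60.3  0.1  0.3] axis [ 0.  0. -1.]
```

>>> {"method": "jog_arm", "body": {"targets": [[0,-1,-3,10,0,0,0.8],[0,-2,-6,20,0,0,0.8],[0,-3,-9,30,0,0,0.8],[0,-4,-12,40,0,0,0.8],[0,-5,-15.4,50,0,0,0.8]]}}

```text
t: 45.95
tool_pos: [0.4374, -0.2096, 0.2148]
orientation: [-0.169, 1.563, 0.165]
force: [0.5, -0.2, -1.1]
opening: 0.0353
```

>>> {"method": "jog_arm", "body": {"targets": [[1,0,0,10,0,0,0.8],[4,0,0,10,0,0,0.8],[8,0,0,10,0,0,0.8],[10,0,0,10,0,0,0.8],[10,0,0,10,0,0,0.8]]}}

```text
t: 46.58
tool_pos: [0.4355, -0.2086, 0.1117]
orientation: [-0.029, 1.574, 0.03]
force: [0.3, 0.2, -1.6]
opening: 0.0353
```

Run:
```python
from h import *
st()
got([.4385,-.212,.021],2.2,0)
c=pic("wrist","w37.png");np.save("c37.npy",c,allow_pickle=True)
```

```text
t 46.58 tcp [ 0.4355 -0.2086  0.1117] phi 2.2 down [-0.003  0.001 -1.   ] F [ 0.3  0.2 -1.6] open 0.0353 q [-0.55 -0.11  1.93 -0.    1.33 -0.59]
shift [ 9.07 -0.35  0.32] turn [-0.  -0.2 -0. ] axis [ 0.  0. -1.]
```

View pics/w37.png

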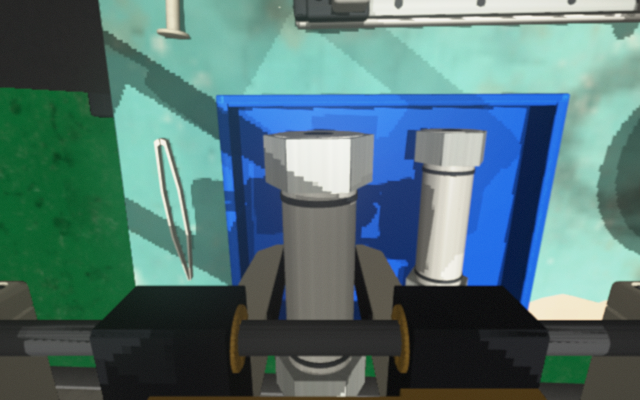

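>>> {"method": "jog_arm", "body": {"targets": [[4,-0.3,0.3,0,0,0,0.8],[7,-0.3,0.3,0,0,0,0.8],[8.8,-0.3,0.3,0,0,0,0.8],[8.8,-0.3,0.3,0,0,0,0.8],[8.8,-0.3,0.3,0,0,0,0.8]]}}

```text
t: 47.25
tool_pos: [0.4408, -0.2129, 0.0271]
orientation: [-0.031, 1.569, 0.028]
force: [0.8, -0.2, -2.1]
opening: 0.0349
```

Run:
```python
from h import *
st()
c=pic("wrist","w38.png")
```

```text
t 47.25 tcp [ 0.4408 -0.2129  0.0271] phi 2.2 down [ 0.001 -0.002 -1.   ] F [ 0.8 -0.2 -2.1] open 0.0349 q [-0.55  0.02  1.98 -0.    1.15 -0.59]
```

View pics/w38.png

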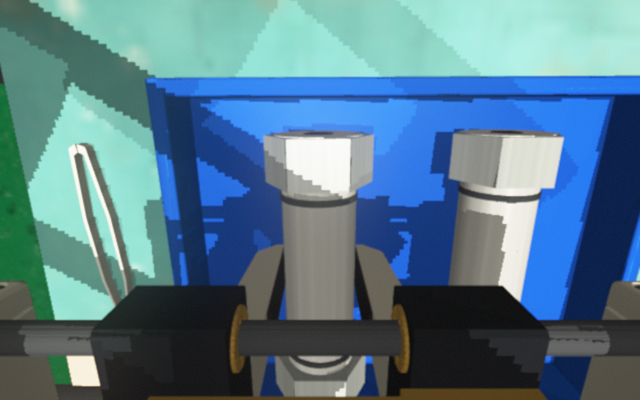

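>>> {"method": "jog_arm", "body": {"targets": [[0.4,0,0,0,0,0,0.8],[0.7,0,0,0,0,0,0.8],[0.8,0,0,0,0,0,0.8],[0.8,0,0,0,0,0,0.8]]}}

```text
t: 47.8
tool_pos: [0.4408, -0.2129, 0.0191]
orientation: [-0.032, 1.569, 0.028]
force: [0.5, -1.1, -2.2]
opening: 0.0355
```

>>> {"method": "jog_arm", "body": {"targets": [[0.1,0,0,0,0,0,0.8],[0.15,0,0,0,0,0,0.8],[0.15,0,0,0,0,0,0.8]]}}

```text
t: 48.18
tool_pos: [0.441, -0.2131, 0.0187]
orientation: [-0.032, 1.569, 0.028]
force: [-3.7, 3.6, 8.8]
opening: 0.0351
```

>>> {"method": "jog_arm", "body": {"targets": [[0,0,0,0,0,0,0.75],[-0.1,0,0,0,0,0,0.5],[-0.1,0,0,0,0,0,0.5],[-0.1,0,0,0,0,0,0.5]]}}

```text
t: 48.68
tool_pos: [0.441, -0.2131, 0.0196]
orientation: [-0.032, 1.569, 0.028]
force: [0.4, 0.1, 0.3]
opening: 0.0463
```

>>> {"method": "jog_arm", "body": {"targets": [[-4,0,0,0,0,0,0.5],[-9,0,0,0,0,0,0.5],[-15,0,0,0,0,0,0.5],[-20,0,0,0,0,0,0.5],[-23,-3,0,0,0,0,0.5]]}}

```text
t: 49.3
tool_pos: [0.4429, -0.2422, 0.2534]
orientation: [-0.035, 1.565, 0.028]
force: [0.1, -0.7, -0.8]
opening: 0.0464
```

Run:
```python
from h import *
st()
c=pic("wrist","w39.png")
c=pic("scene","s39.png")
c=pic("top","t39.png",(120,60,450,290),2.4)
```

```text
t 49.30 tcp [ 0.4429 -0.2422  0.2534] phi 2.3 down [ 0.005 -0.004 -1.   ] F [ 0.1 -0.7 -0.8] open 0.0464 q [-0.6  -0.15  1.7  -0.    1.58 -0.64]
```

View pics/w39.png

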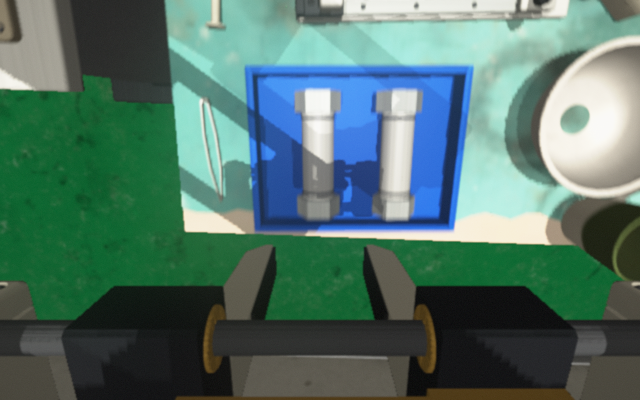

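View pics/t39.png

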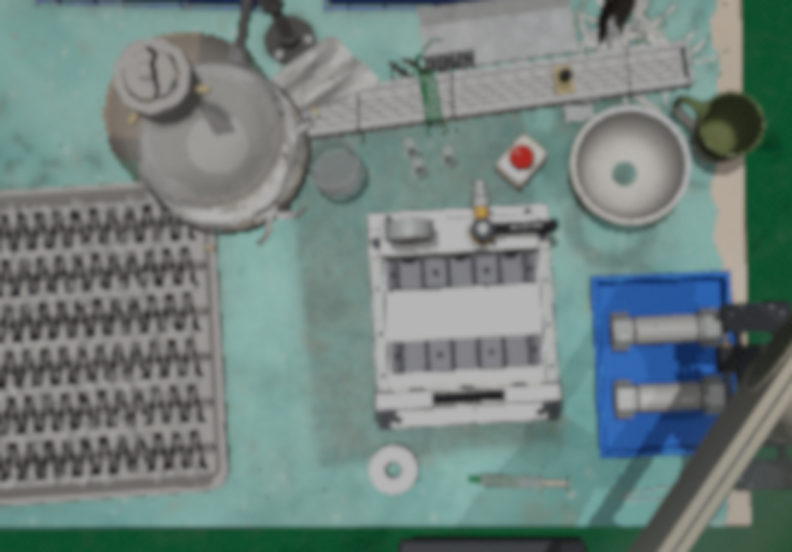

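View pics/s39.png

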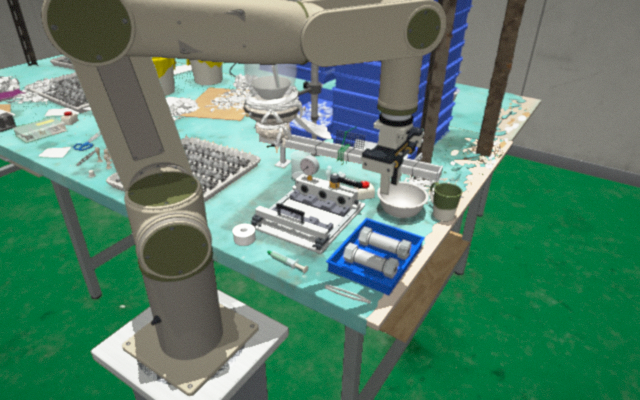

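>>> {"method": "jog_arm", "body": {"targets": [[0,0,0,0,0,0,0.5],[0,0,0,0,0,0,0.5],[0,0,0,0,0,0,0.5]]}}

```text
t: 49.82
tool_pos: [0.4422, -0.2432, 0.2505]
orientation: [-0.032, 1.567, 0.026]
force: [-0.5, 0.5, -0.6]
opening: 0.0464
```

Run:
```python
from h import *
st(); print(ticket.close_job())
```

```text
t 49.83 tcp [ 0.4422 -0.2432  0.2505] phi 2.1 down [ 0.003 -0.003 -1.   ] F [-0.5  0.5 -0.6] open 0.0464 q [-0.6  -0.15  1.71 -0.    1.58 -0.64]
the job is handed in; nothing more can be done
None
```

The job is done and handed in at about 50 s. Only two housings were on the bench; the camera pictures showed no third.

- **Clamping:** I laid the housings in the left and right grooves with the lever off. Then I pushed the clamp until it stopped hard at about 25 N, with both housings seen against the port head.
- **Lever:** I turned it to test for roughly 3 s and back to off. The camera showed it straight at each end.
- **Clamp back:** I drew it back about 33 mm.
- **Tray:** Both housings lie flat and parallel on the tray floor, about 9 cm apart.

The last pictures show the lever off, the clamp back, and the roll, timer and tweezers apparently where they were. The gripper was clear of everything, at about zero force.

Two readings disagreed slightly with what was given or with each other:
- **Clamp travel:** I measured about 39 mm to the stop, where 40 to 55 mm was stated. I took it as home because the force rose sharply with almost no further movement and the pictures showed both housings touching the head.
- **Cameras:** The top and wrist cameras differed by 2 to 3 mm on where the rig is, which was within what the grooves allow.

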